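# Fit a former on the bangle bender and secure it with its R-clip

## Task

Set up the bangle bender: set the white former over the king pin so that it sits fully down, then take the brass R-clip from the blue tray and push its straight leg through the cross hole in the king pin until the bow springs over the pin and the clip is home, no further. Do not force the clip, find the hole by feel if you have to, and leave the blue former, the bangle and the hammer where they lie.

Things in the scene. Friction and masses are not known exactly. Their poses are not given: they have to be found in the camera images.
- bender: Bench bender: green base plate 170 x 140 x 12 mm, dark hub (56 mm across, top 24 mm above the bench), in it the upright steel king pin, 20 mm thick, chamfered top at 76 mm. Origin on the bench on the pin's axis, z up, x along the plate's length. The green swing arm (red handle) points within 0.3 rad of +x; a steel work stop stands 38 to 60 mm out towards +y. Arm, roller and stop stay below 47 mm.
- pin_hole (a point): Centre of the level cross hole right through the king pin, on the pin's axis, 61 mm above the bench: 6.5 mm wide and high, 20 mm long, mouths bevelled. This entry's axes are the bender's: the HOLE'S DIRECTION IS NOT GIVEN. The pin stands turned up to 1.4 rad (80 degrees) either way, so the hole runs within 1.4 rad of the bender's x. It can be entered from either end.
- pin_top (a point): Centre of the king pin's top, 76 mm above the bench (the bender's axes). The screwdriver slot here, 15 x 2.6 mm, shows the hole's direction to the eye. The pin fits snugly in its hub: 0.08 N m turns it about its axis, so a leg that enters its mouth a little askew, at some 5 to 10 N, turns the pin into line.
- white_former_boss (a point): White nylon former: body 60 mm across, 22 mm high; on it a boss 34 mm across, 10.5 mm high (32.5 in all); 21.8 mm bore right through for the king pin; about 0.1 kg. The point is on its axis at mid-boss, 27 mm above its underside; z up. Stands on the bench. Fully down on the hub this point is 51 mm above the bench, the boss's top 56.5 mm, just under the cross hole.
- blue_former_boss (a point): Blue nylon former, 52 mm across, otherwise like the white one; not needed. Same point.
- tray: Blue steel tray, fixed, 170 (x) x 150 (y) mm, rim 12 mm high, floor 4 mm above the bench. Origin under its centre.
- clip: R-clip of brass-coloured 5 mm spring wire, 65 g, flat in the tray. Origin: centre of its coil, half-way up. Coil 24 mm across, 10 mm thick: grip it across y. z normal to the clip. Straight leg along +x, axis at y -9.5, z -2.5 mm, blunt tip (1 mm chamfer) at x 82.5. Sprung arm beside it on the +y side, same plane: bows round the pin's place, from x 55 flares out to x 73, y 10 mm.
- clip_bow (a point): Point on the leg's axis facing the middle of the bow: x 42, y -9.5, z -2.5 mm of the clip, axes the clip's. Home, it is at the hole's centre. Pushed in, the flare meets the pin 24 mm short of that, the push peaks near 5 to 10 N at 15 mm, falls off from 12 and is a pull from 8 to 1 mm (the bow springs over); 1 mm past home it rises steeply, and over 20 N forces the bow off again.
- clip_arm (a joint): Opening of the clip's sprung arm about its coil, rad: 0 relaxed and when home, about 0.1 as the bow passes the pin; 6 N m/rad.
- bangle: Plain brass bangle, 66 mm across, 10 mm high, lying on the bench; bystander.
- hammer: Small hammer, 220 mm long, lying on the bench; bystander.

How it is judged:
By the outcome, as a careful person would: the job done as asked, in the order asked, and still so for the second after the job is handed in, with the robot touching nothing.
It also fails if it takes over 72 s, if anything falls off the work surface, if the arm or the gripper's body presses on something with over 40 N, if the wrist force passes 120 N, or if a joint passes its speed limit or range.

## Robot

A 6-joint arm with a two-finger parallel gripper is mounted at the origin on the work surface. World frame = base frame: x ahead of the robot, y to its left, z up, the work surface at z = 0. Lengths are in m, angles in rad, forces in N, time in s.
With the tool pointing down it reaches from about 0.3 to 0.775 m from the base axis. Payload 14.6 kg.
Tool frame: the origin (TCP) lies between the finger pads; the fingertips stand 22 mm ahead of it and the grasp point (between the pads) lies 3 mm ahead of it (ctrl.tip_reach is the distance from the TCP to the fingertips, in m); z points along the fingers, y is the direction in which the jaws open and shut (so a half turn about z gives the same grasp; the last joint's range is limited). The gripper opens to 94 mm and grips with 3 to 60 N. Pads are 16 mm wide; open, the fingers measure 119 mm over their backs; the gripper's body (75 mm by 177 mm) begins 78 mm behind the grasp point.
Start: joints at [-1.229, 0.3, 1.521, -0, 1.321, -0.067], TCP at [0.219, -0.505, 0.227] pointing down, gripper open.
Joint ranges: [-3.03, 3.03], [-0.79, 2.21], [0.23, 2.52], [-1.04, 4.18], [0, 3.07], [-2.55, 2.55]. Speed limits (rad/s): [2.22, 2.22, 2.57, 3.14, 3.14, 3.14].

## Interface

Orientations are given as [roll, pitch, yaw] about the fixed x, y, z axes, in that order (R = Rz(yaw) Ry(pitch) Rx(roll)).
In Python, from station import ctrl gives the robot as it stands. The module is installed in compiled form; this text tells all that it offers.
- The arm moves only by the shell command python3 -m creep 'ROWS' [OPENING] [FORCE]. ROWS is a JSON object of lists of equal length, an entry for each row: "xyz": the shift along the tool's x, y, z in mm, a list of three; "spin": the turn about the tool's z in rad. In form: {"xyz": [[tx, ty, tz], ...], "spin": [spin, ...]}. A call has 1 to 5 rows; each row shifts and turns the commanded pose from where the row before left it, along the tool's axes as they then stand; what a row does not reach is not made up. A row lasts 1/8 s, in which the tool goes at most 62.5 mm and 10.7 degrees, less where a joint would pass 70% of its speed; a pose out of reach is approached as far as the arm can. A call with a gripper value outside its range is refused whole. OPENING is the finger opening in mm, from 0 to 94, set as the call begins (- or left out, the last holds). The fingers move at their own pace and stop on an object; FORCE is the grip in N (left out, the last holds). Time passes only in rows, so rows that do not move let the fingers close. It gives the time, the measured TCP pose, the force and the opening at its end, in the units of the state.
- ctrl.get_obs(): the state, without advancing time (a new reading comes with each control period).
- ctrl.camera(name): name is "side" or "top" or "wrist"; returns the picture (384x512x3 uint8, red, green, blue); there is no depth.
- ctrl.camera_model(name): a dict with "fx", "fy", "cx", "cy" (pixels), "k1" (the pictures are not rectified: a ray, as slopes to the right and down, at radius r is drawn at 1 + k1 r^2 times it, then the intrinsics apply), "R" (3x3) and "t" (3): a world point X has camera coordinates R X + t. Camera axes: x right, y down, z forward; pixel columns grow to the right and rows downward; lengths in m; the calibration is good to about 2 mm. A picture is of the moment at which its call begins: read the wrist's pose just before it. camera_model takes no time and is no camera call; for the wrist camera it gives the pose at the moment of the call.
- ctrl.hand_in(): hands the job in, once; it reports no verdict.
The state is a dict: "time_s": time; "qpos": joint angles; "joint_vel": joint speeds; "tau": joint torques, N m; "ee_pos": TCP position; "eef_rot": TCP orientation; "force": force on the tool from outside, world axes, zero at the start; "moment": the same for the moment, N m; "grip_width": finger opening in m.
Only numpy, scipy, OpenCV 4.12 (cv2) and the standard library are available. Lean on these libraries where they do the work, as an engineer would, in place of code of your own. Each camera call takes 0.05 s, during which the arm holds its last target.

## Working session

There is one attempt and no reset: what is moved stays moved. The work goes in short steps, Python scripts to look and compute and a shell command to move; the robot and the scene stay as the last step left them, time stands still between calls to the robot, and variables do not carry over. Pictures are saved under pics/ and viewed, and the job is handed in when it is done.

```bash
mkdir -p pics; ls; cat > h.py <<'E'
import numpy as np, cv2
from station import ctrl
def save(name, img, scale=1.5):
    im=cv2.cvtColor(img,cv2.COLOR_RGB2BGR)
    if scale!=1: im=cv2.resize(im,None,fx=scale,fy=scale,interpolation=cv2.INTER_CUBIC)
    cv2.imwrite('pics/'+name+'.png',im)
def ray(m,u,v):
    K=np.array([[m['fx'],0,m['cx']],[0,m['fy'],m['cy']],[0,0,1.]])
    xd=np.array([(u-m['cx'])/m['fx'],(v-m['cy'])/m['fy']]); s=xd.copy()
    for _ in range(30): s=xd/(1+m['k1']*(s@s))
    R=np.array(m['R']);t=np.array(m['t'])
    d=R.T@np.array([s[0],s[1],1]); return -R.T@t, d/np.linalg.norm(d)
def onplane(m,u,v,z):
    o,d=ray(m,u,v); return o+d*(z-o[2])/d[2]
def proj(m,X):
    c=np.array(m['R'])@np.array(X)+np.array(m['t']); s=c[:2]/c[2]; s=s*(1+m['k1']*(s@s))
    return m['fx']*s[0]+m['cx'], m['fy']*s[1]+m['cy']
E
python3 - <<'E'
from h import *
o=ctrl.get_obs(); print(o, ctrl.tip_reach)
for n in ['top','side','wrist']:
    m=ctrl.camera_model(n); print(n,m)
    im=ctrl.camera(n); np.save('pics/%s0.npy'%n,im); save(n+'0',im)
E
```

```text
pics
{'time_s': 0.0, 'qpos': array([-1.22861929e+00,  3.00452117e-01,  1.52161679e+00, -6.39181361e-06,
        1.32067426e+00, -6.65716571e-02]), 'joint_vel': array([-0.00021184,  0.001095  , -0.00030322, -0.00114668,  0.00066372,
        0.00151444]), 'tau': array([ 2.00591450e-03, -5.31805873e+01, -3.52737808e+01,  7.09266239e-02,
        2.43943592e-02, -9.35281719e-05]), 'ee_pos': array([ 0.21853132, -0.50445393,  0.22688162]), 'eef_rot': array([-3.14044428e+00, -7.03573547e-05,  4.08750237e-01]), 'force': array([-0.28428807, -0.83220021, -0.32336982]), 'moment': array([0.00614264, 0.00544369, 0.01175032]), 'grip_width': 0.0940078847938175} 0.022
top {'fx': 415.91892906653777, 'fy': 415.91892906653777, 'cx': 250.89483818958064, 'cy': 188.79697075228074, 'k1': 0.04364125711873435, 'R': array([[-0.0147353 , -0.99954925, -0.02615657],
       [-0.98992222,  0.01826817, -0.14042892],
       [ 0.14084345,  0.0238237 , -0.9897452 ]]), 't': array([-0.07862221,  0.55642488,  1.24235695])}
side {'fx': 378.5553514112415, 'fy': 378.5553514112415, 'cx': 253.7021057600789, 'cy': 193.79820008268302, 'k1': -0.1056667283337246, 'R': array([[-0.97193399, -0.23516225, -0.00656001],
       [-0.12846797,  0.55390984, -0.82260554],
       [ 0.19707942, -0.79867553, -0.56857462]]), 't': array([0.48323038, 0.18757151, 0.86627872])}
wrist {'fx': 342.10649813846084, 'fy': 342.10649813846084, 'cx': 251.52747575107543, 'cy': 190.10016226243079, 'k1': -0.018099569378199287, 'R': array([[ 3.97817414e-01, -9.17464346e-01, -6.91230825e-04],
       [-8.79778472e-01, -3.81690119e-01,  2.83376946e-01],
       [-2.60252081e-01, -1.12124154e-01, -9.59008357e-01]]), 't': array([-0.54975169, -0.02935054,  0.39289571])}
```

View pics/top0.png

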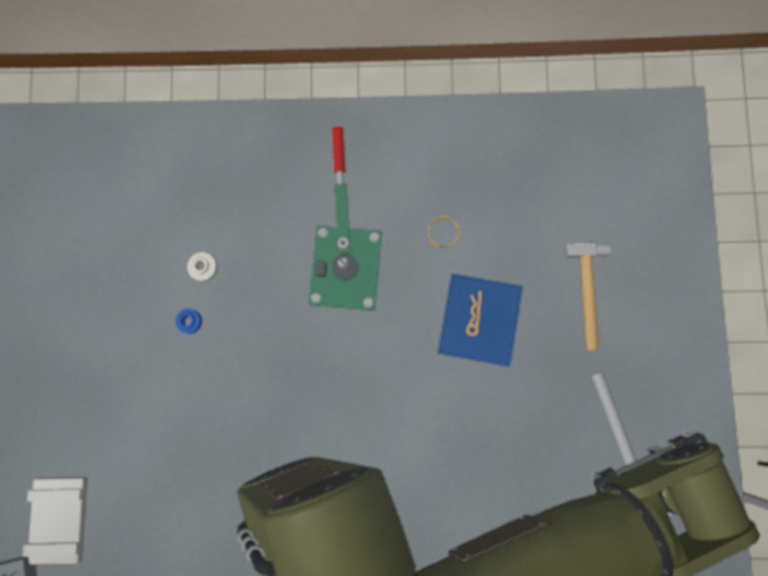

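View pics/side0.png

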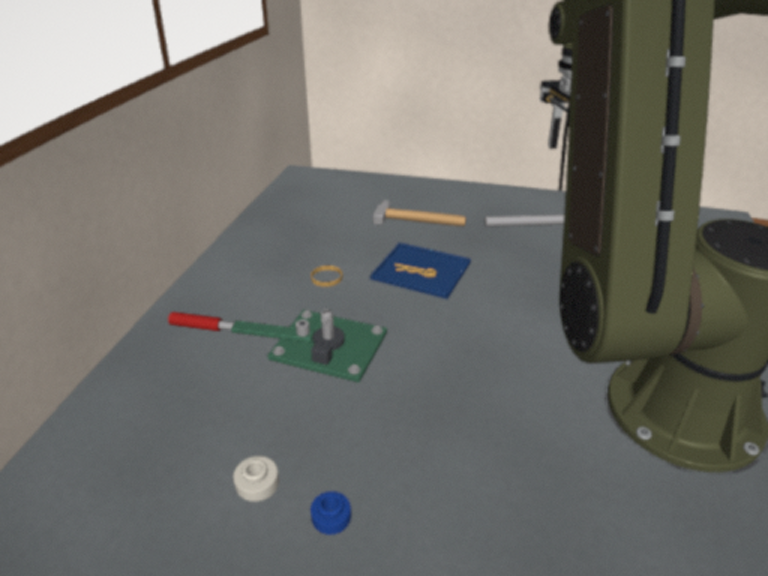

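View pics/wrist0.png

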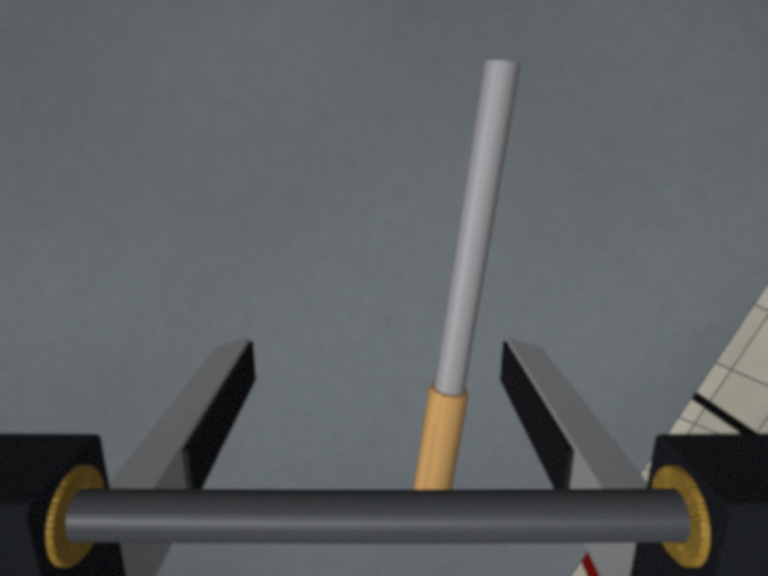

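Top view (768x576): white former at about (201,266), blue former (188,321), pin/hub (345,262), tray (481,320) with the clip's leg pointing up and its coil at (473,331). Next I'll get positions from masks.

```bash
python3 - <<'E'
from h import *
m=ctrl.camera_model('top'); s=ctrl.camera_model('side')
im=np.load('pics/top0.npy'); si=np.load('pics/side0.npy')
def tab(im,lo,hi,box=None,n=4):
    hsv=cv2.cvtColor(im,cv2.COLOR_RGB2HSV); k=cv2.inRange(hsv,lo,hi)
    if box: 
        z=np.zeros_like(k); x0,y0,x1,y1=box; z[y0:y1,x0:x1]=k[y0:y1,x0:x1]; k=z
    c,_=cv2.findContours(k,cv2.RETR_EXTERNAL,cv2.CHAIN_APPROX_NONE)
    return sorted(c,key=cv2.contourArea)[::-1][:n]
def r(c): return [np.round(v,1) for v in cv2.minAreaRect(c)]
# white former
for nm,lo,hi,box,z in [('white',(0,0,170),(180,60,255),(115,150,160,200),.022),('blue',(100,150,80),(130,255,255),(100,195,145,235),.022),('green',(60,80,40),(90,255,255),(190,140,270,220),.012),('tray',(100,100,40),(130,255,255),(280,170,360,250),.012),('clip',(8,80,120),(30,255,255),(290,180,350,240),.009),('red',(0,150,80),(8,255,255),(200,70,250,130),.03)]:
    for c in tab(im,lo,hi,box,1):
        rr=cv2.minAreaRect(c); (u,v),_,_=rr
        print(nm,r(c),cv2.contourArea(c),np.round(onplane(m,u,v,z),4))
        if nm in('green','tray'): print([np.round(onplane(m,*p,z)[:2],4) for p in cv2.boxPoints(rr)])
def crop(im,b,name,f): save(name,im[b[1]:b[3],b[0]:b[2]],f)
crop(im,(190,140,270,215),'top_b',9)
crop(im,(285,175,355,250),'top_c',8)
crop(si,(180,195,265,260),'side_b',8)
E
```

```text
white [array([133.5, 177. ]), array([18., 17.]), np.float64(90.0)] 242.0 [0.6016 0.2811 0.022 ]
blue [array([125.5, 214. ]), array([14., 15.]), np.float64(90.0)] 167.5 [0.4855 0.303  0.022 ]
green [array([230.3, 172.2]), array([42.9, 64. ]), np.float64(5.7)] 1883.0 [ 0.6131 -0.0229  0.012 ]
[array([0.5199, 0.0548]), array([0.7247, 0.0344]), array([ 0.7078, -0.102 ]), array([ 0.5042, -0.0789])]
tray [array([320.1, 212.9]), array([48.5, 54.1]), np.float64(9.9)] 2494.0 [ 0.4792 -0.3006  0.012 ]
[array([ 0.4114, -0.2104]), array([ 0.577 , -0.2443]), array([ 0.5478, -0.3916]), array([ 0.3839, -0.3554])]
clip [array([315.6, 208.9]), array([ 7.1, 28.5]), np.float64(5.7)] 101.5 [ 0.4924 -0.2875  0.009 ]
red [array([225.,  99.]), array([28.,  6.]), np.float64(90.0)] 138.0 [ 0.8475 -0.0092  0.03  ]
```

View pics/top_b.png

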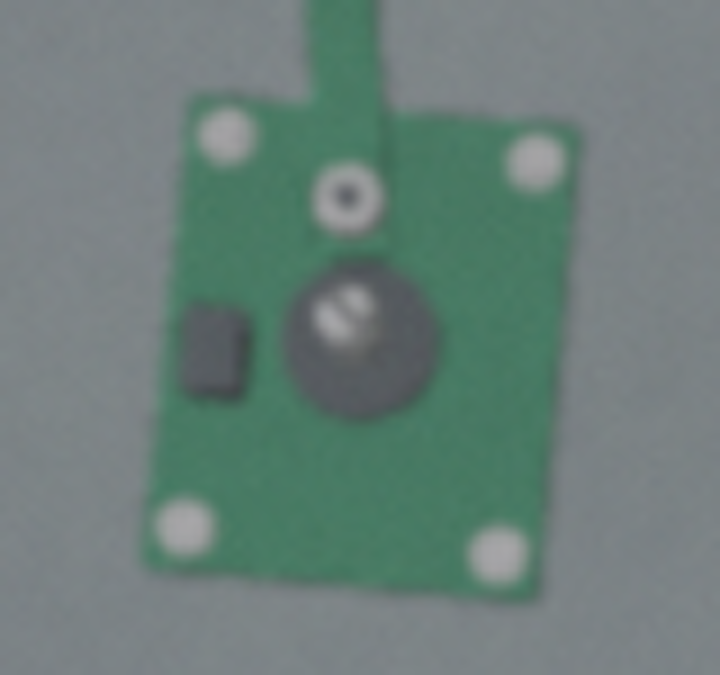

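View pics/top_c.png

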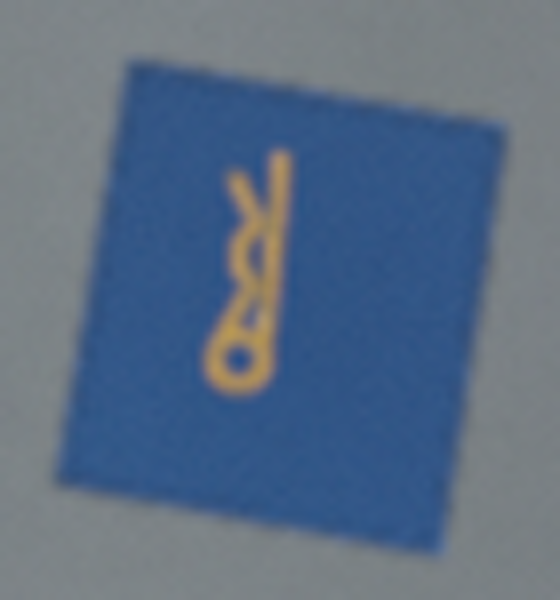

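View pics/side_b.png

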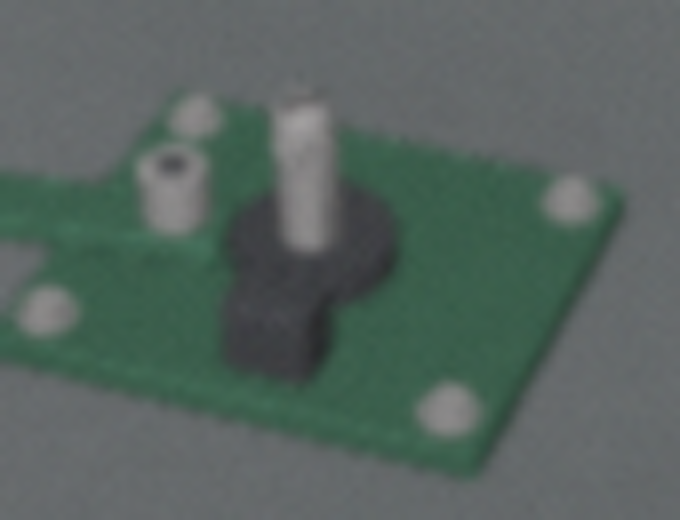

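Top crop: pin top at crop (345,316), giving px (228,175), with the slot running upper-left to lower-right. Clip: coil ring at crop (239,359), leg tip at (282,155). Now I'll triangulate these roughly and work out the wrist camera offset.

```bash
python3 - <<'E'
from h import *
m=ctrl.camera_model('top'); s=ctrl.camera_model('side')
f=lambda x,y,k,a,b:((x+.5)/k-.5+a,(y+.5)/k-.5+b)
print('pin top', onplane(m,*f(345,316,9,190,140),.076))
print('hub', onplane(m,*f(361,341,9,190,140),.024))
print('side pintop',onplane(s,*f(301,108,8,180,195),.076))
B=[onplane(m,*f(x,y,9,190,140),.014) for x,y in [(228,134),(535,160),(185,527),(498,555)]]
print('bolts',np.round(B,4),np.mean(B,0))
for a,b in [(2,0),(3,1)]: d=B[b]-B[a]; print(np.arctan2(d[1],d[0]))
a=onplane(m,*f(330,300,9,190,140),.076);b=onplane(m,*f(365,330,9,190,140),.076); print('slot',np.arctan2(*(a-b)[1::-1]))
c=onplane(m,*f(239,359,8,285,175),.009);t=onplane(m,*f(282,155,8,285,175),.0065); l0=onplane(m,*f(268,345,8,285,175),.0065)
print('coil',c,'tip',t,'leg0',l0,np.arctan2(*(t-l0)[1::-1]))
w=ctrl.camera_model('wrist'); o=ctrl.get_obs()
from scipy.spatial.transform import Rotation as Ro
Rt=Ro.from_euler('xyz',o['eef_rot']).as_matrix()
C=-np.array(w['R']).T@np.array(w['t'])
print('cam in tool',Rt.T@(C-o['ee_pos']), 'axes',np.round(Rt.T@np.array(w['R']).T,3))
for d in [0,.1,.2,.3,.4]: 
    print(d,proj(w,o['ee_pos']+Rt@np.array([0,0,d])))
print(np.round([onplane(w,u,v,0)-o['ee_pos'] for u,v in [(0,0),(511,0),(0,383),(511,383),(256,150)]],3))
E
```

```text
pin top [ 0.59383664 -0.02022419  0.076     ]
hub [ 0.59417508 -0.02158321  0.024     ]
side pintop [ 0.59720712 -0.02198889  0.076     ]
bolts [[ 0.6709  0.0256  0.014 ]
 [ 0.6594 -0.0827  0.014 ]
 [ 0.5314  0.041   0.014 ]
 [ 0.5196 -0.0679  0.014 ]] [ 0.59532685 -0.02098626  0.014     ]
-0.10983081411008314
-0.10570814989869436
slot 0.8415716169777954
coil [ 0.45960534 -0.2828131   0.009     ] tip [ 0.53930994 -0.30279923  0.0065    ] leg0 [ 0.46502704 -0.29453245  0.0065    ] -0.11083183743181273
cam in tool [ 8.33745875e-02  4.30154897e-05 -1.57786084e-01] axes [[ 0.    -0.959 -0.283]
 [ 1.     0.     0.   ]
 [-0.    -0.283  0.959]]
0 (np.float64(251.27313653953817), np.float64(258.9319134570759))
0.1 (np.float64(251.31563959264687), np.float64(198.78709470410962))
0.2 (np.float64(251.33601219376496), np.float64(170.07342031948428))
0.3 (np.float64(251.34795930247583), np.float64(153.26916716408354))
0.4 (np.float64(251.35581016727195), np.float64(142.24026770912448))
[[ 0.056  0.304 -0.227]
 [ 0.263 -0.175 -0.227]
 [-0.437  0.204 -0.227]
 [-0.145 -0.469 -0.227]
 [ 0.018  0.002 -0.227]]
```

```bash
python3 -m creep '{"xyz": [[50,-27,0],[54,-29,0],[54,-29,0],[54,-30,0],[54,-29,0]], "spin": [0,0,0,0,0]}'; python3 -m creep '{"xyz": [[54,-30,0],[54,-30,0],[54,-30,0],[50,-28,0],[50,-29,0]], "spin": [0,0,0,0,0]}'; python3 -m creep '{"xyz": [[10,-3,0],[0,0,0],[0,0,0]], "spin": [0,0,0]}'
python3 - <<'E'
from h import *
w=ctrl.camera_model('wrist');im=ctrl.camera('wrist');np.savez('pics/w1.npz',im=im,**{k:np.array(v) for k,v in w.items()})
save('w1',im); o=ctrl.get_obs(); print(o['time_s'],o['ee_pos'],o['eef_rot'],proj(w,(.595,-.021,.076)))
E
```

```text
time_s: 0.78
ee_pos: [0.4063, -0.265, 0.2275]
eef_rot: [3.142, -0.0, 0.409]
force: [0.3, -0.9, -0.0]
grip_width: 0.0938
time_s: 1.4
ee_pos: [0.5883, -0.026, 0.2273]
eef_rot: [-3.142, 0.0, 0.409]
force: [0.6, -0.5, 1.1]
grip_width: 0.0935
time_s: 1.78
ee_pos: [0.5949, -0.0222, 0.2275]
eef_rot: [3.141, 0.0, 0.408]
force: [-0.5, -0.1, 0.6]
grip_width: 0.0941
1.825 [ 0.59490244 -0.02225721  0.2276364 ] [3.14148647e+00 1.35874975e-05 4.07262751e-01] (np.float64(250.19738450335794), np.float64(181.22902714545023))
```

View pics/w1.png

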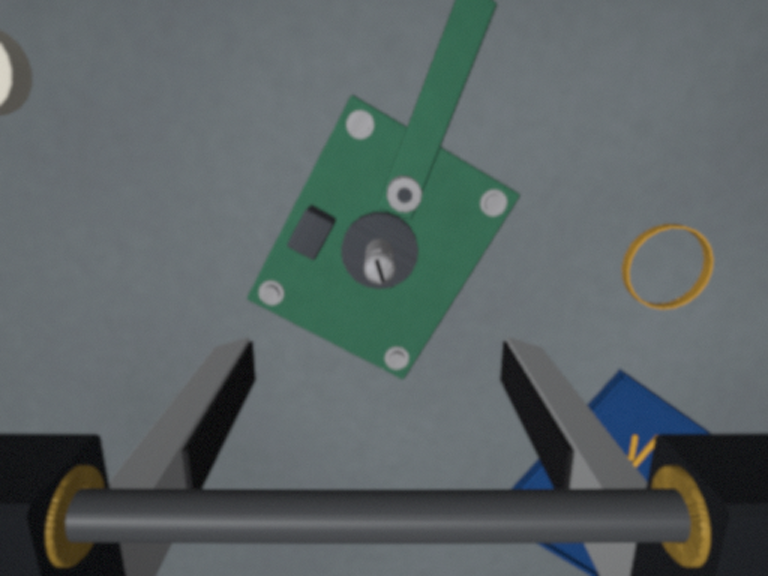

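```bash
cat > pin.py <<'E'
from h import *
def pin(im,w,box,name,z=.076,thr=150,f=12):
    x0,y0,x1,y1=box; g=cv2.cvtColor(im,cv2.COLOR_RGB2GRAY)[y0:y1,x0:x1]
    save(name,im[y0:y1,x0:x1],f)
    return g
E
python3 - <<'E'
from pin import *
d=np.load('pics/w1.npz'); im=d['im']
g=pin(im,d,(225,150,285,200),'w1c')
E
```

```text
(no output)
```

View pics/w1c.png

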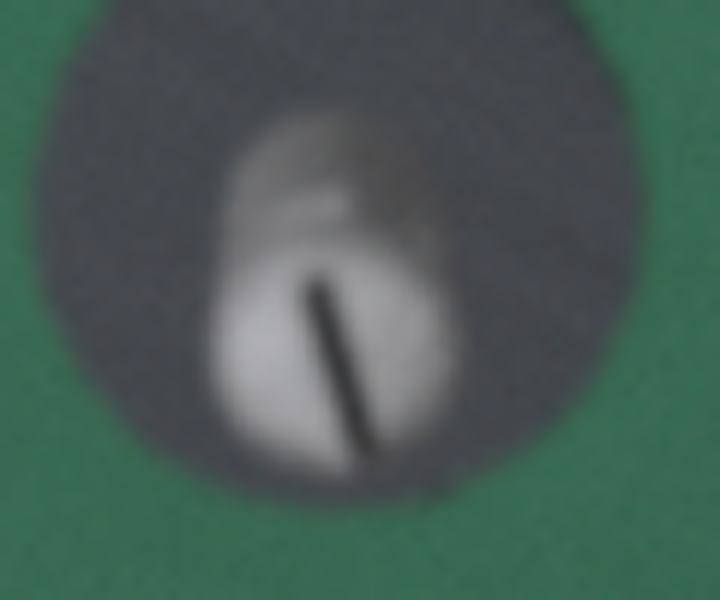

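The crop shows the slot from (316,282) to (366,455), with its centre near (341,366).

```bash
python3 - <<'E'
from pin import *
d=np.load('pics/w1.npz'); 
f=lambda x,y,k,a,b:((x+.5)/k-.5+a,(y+.5)/k-.5+b)
a=onplane(d,*f(316,280,12,225,150),.076);b=onplane(d,*f(367,455,12,225,150),.076)
v=a-b;print('slot',(a+b)/2,np.arctan2(v[1],v[0]),np.linalg.norm(v))
print('hub',onplane(d,*f(338,205,12,225,150),.024))
im=d['im'];x=im[:,:,:].astype(int)
# bolts
print('w-edge of white',onplane(d,0,50,.022))
E
```

```text
slot [ 0.59694722 -0.02302703  0.076     ] 0.6836848711868022 0.014648653435672645
hub [ 0.5981981  -0.02238336  0.024     ]
w-edge of white [0.60724354 0.25667308 0.022     ]
```

```bash
python3 -m creep '{"xyz": [[25,-54,0],[26,-55,0],[26,-55,0],[26,-55,0],[25,-54,0]], "spin": [0,0,0,0,0]}'; python3 -m creep '{"xyz": [[0,0,30],[0,0,10],[0,0,0]], "spin": [0,0,0]}'
python3 - <<'E'
from h import *
w=ctrl.camera_model('wrist');im=ctrl.camera('wrist');np.savez('pics/w2.npz',im=im,**{k:np.array(v) for k,v in w.items()})
save('w2',im); o=ctrl.get_obs(); print(o['time_s'],o['ee_pos'],o['eef_rot'],proj(w,(.604,.279,.032)))
E
```

```text
time_s: 2.45
ee_pos: [0.6044, 0.2811, 0.228]
eef_rot: [3.142, -0.001, 0.407]
force: [0.1, -0.6, 0.8]
grip_width: 0.0937
time_s: 2.82
ee_pos: [0.6045, 0.2791, 0.1875]
eef_rot: [3.142, 0.001, 0.407]
force: [0.2, 0.1, 0.3]
grip_width: 0.0939
2.875 [0.60482883 0.27922711 0.18840638] [ 3.14152049e+00 -7.11832492e-04  4.07220183e-01] (np.float64(251.18508319436725), np.float64(181.17480871251405))
```

View pics/w2.png

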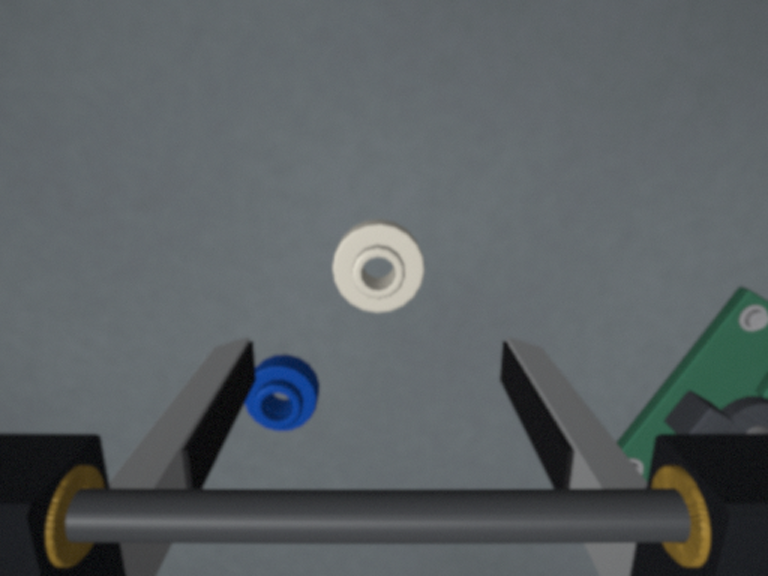

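```bash
python3 - <<'E'
from h import *
d=np.load('pics/w2.npz');im=d['im']
f=lambda x,y,k:((x+.5)/k-.5,(y+.5)/k-.5)
print('boss',onplane(d,*f(378.5,271.5,1.5),.0325))
hsv=cv2.cvtColor(im,cv2.COLOR_RGB2HSV);k=cv2.inRange(hsv,(0,0,170),(180,70,255));k[:,300:]=0;k[:140]=0;k[215:]=0
c,_=cv2.findContours(k,cv2.RETR_EXTERNAL,cv2.CHAIN_APPROX_NONE);c=max(c,key=cv2.contourArea)
e=cv2.fitEllipse(c);print(e,onplane(d,*e[0],.022),e[1][0]*1.0)
save('w2c',im[140:220,210:300],8)
E
```

```text
boss [0.60479809 0.27833287 0.0325    ]
((251.3916473388672, 178.28378295898438), (56.867984771728516, 59.11103439331055), 100.43240356445312) [0.60429483 0.27891431 0.022     ] 56.867984771728516
```

View pics/w2c.png

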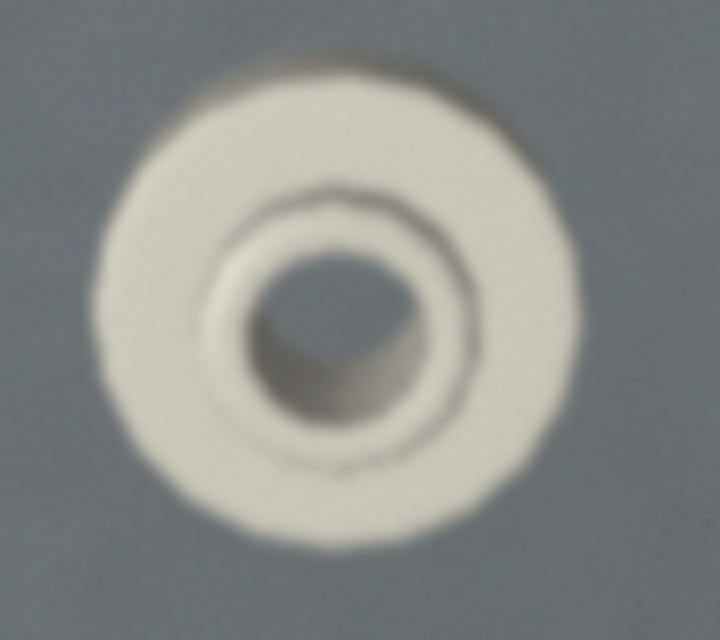

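Former boss axis is near (0.6043, 0.2785), within 1 mm of the TCP. I'll descend until the tips are about 2 mm above the body and grip the boss.

```bash
python3 -m creep '{"xyz": [[-0.6,0.5,40],[0,0,45],[0,0,35],[0,0,15],[0,0,6]], "spin": [0,0,0,0,0]}' 60; python3 -m creep '{"xyz": [[0,0,0],[0,0,0]], "spin": [0,0]}'; python3 -m creep '{"xyz": [[0,0,0],[0,0,0],[0,0,0],[0,0,0],[0,0,0]], "spin": [0,0,0,0,0]}' 25 40

```

```text
time_s: 3.5
ee_pos: [0.6046, 0.2795, 0.0472]
eef_rot: [3.142, -0.001, 0.408]
force: [0.2, 0.3, 0.3]
grip_width: 0.0602
time_s: 3.75
ee_pos: [0.6046, 0.2799, 0.0479]
eef_rot: [3.142, -0.002, 0.409]
force: [-0.5, -0.1, -0.2]
grip_width: 0.0602
time_s: 4.38
ee_pos: [0.6041, 0.2796, 0.0466]
eef_rot: [3.142, -0.0, 0.409]
force: [-0.2, -0.2, 2.1]
grip_width: 0.0329
```

```bash
python3 -m creep '{"xyz": [[0,0,-10],[0,0,-30],[0,0,-35],[0,0,-25],[0,0,-5]], "spin": [0,0,0,0,0]}'; python3 -m creep '{"xyz": [[-10,25,0],[-26,53,0],[-26,55,0],[-26,55,0],[-20,50,0]], "spin": [0,0,0,0,0]}'
python3 - <<'E'
from h import *
w=ctrl.camera_model('wrist');im=ctrl.camera('wrist');np.savez('pics/w3.npz',im=im,**{k:np.array(v) for k,v in w.items()})
save('w3',im); o=ctrl.get_obs(); print(o['time_s'],o['ee_pos'],o['eef_rot'],o['force'],o['grip_width'])
E
```

```text
time_s: 5.0
ee_pos: [0.6045, 0.2799, 0.1535]
eef_rot: [-3.142, -0.003, 0.409]
force: [0.4, -0.2, -1.8]
grip_width: 0.0326
time_s: 5.62
ee_pos: [0.5987, 0.0163, 0.1506]
eef_rot: [-3.141, 0.001, 0.408]
force: [0.2, 0.5, -0.5]
grip_width: 0.0327
5.675 [0.59896353 0.01083137 0.15053943] [3.14084911e+00 1.79756135e-03 4.05006144e-01] [ 0.47420835 -6.85241654 -0.87392224] 0.032733468370459234
```

View pics/w3.png

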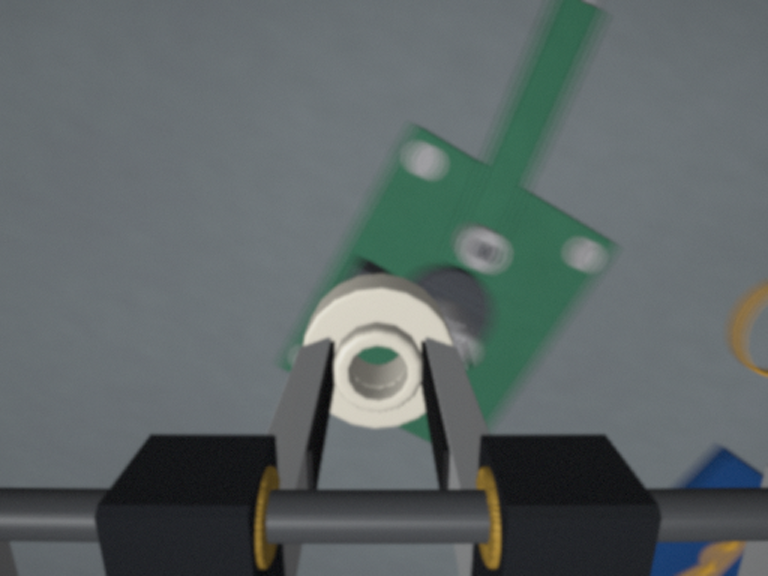

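The picture is blurred by motion, with the former held level between the fingers. I'll settle, then measure the boss ellipse relative to the tool.

```bash
python3 -m creep '{"xyz": [[0,0,0],[0,0,0]], "spin": [0,0]}'
python3 - <<'E'
from h import *
w=ctrl.camera_model('wrist');o=ctrl.get_obs();im=ctrl.camera('wrist');np.savez('pics/w4.npz',im=im,ee=o['ee_pos'],**{k:np.array(v) for k,v in w.items()})
save('w4',im[170:300,180:330],5.2); print(o['time_s'],o['ee_pos'],o['eef_rot'],o['force'],o['grip_width'])
E
```

```text
time_s: 5.92
ee_pos: [0.5993, 0.0193, 0.1509]
eef_rot: [-3.141, 0.001, 0.41]
force: [0.1, 1.1, -1.0]
grip_width: 0.0324
5.925 [0.59931946 0.01926417 0.15090939] [-3.14105642e+00  6.81106063e-04  4.09632178e-01] [ 0.07561658  1.07342461 -0.9559149 ] 0.03239967922032647
```

View pics/w4.png

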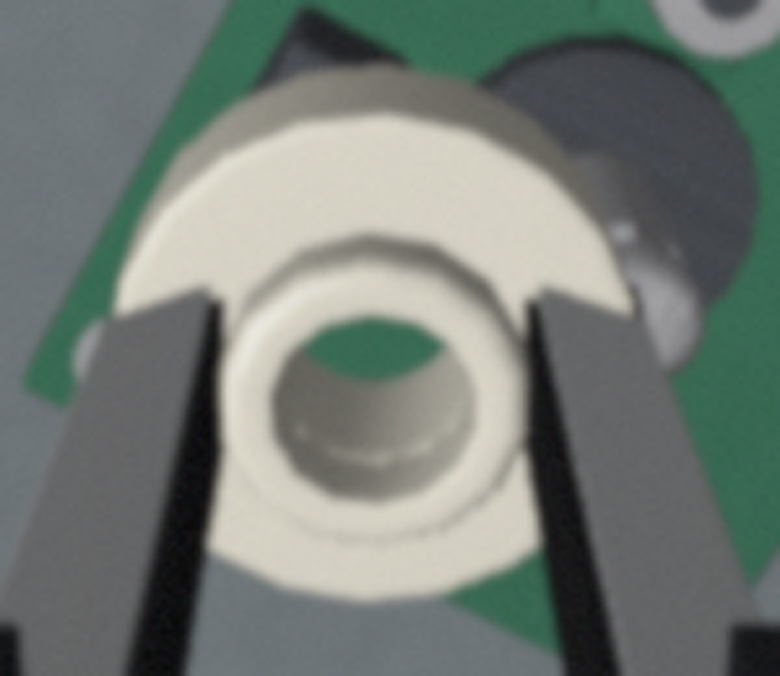

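```bash
python3 - <<'E'
from h import *
d=np.load('pics/w4.npz');ee=d['ee'];yaw=.408
f=lambda x,y,k,a,b:((x+.5)/k-.5+a,(y+.5)/k-.5+b)
tx=np.array([np.cos(yaw),np.sin(yaw)]);ty=np.array([np.sin(yaw),-np.cos(yaw)])
for nm,p in [('boss l',(222,395)),('boss r',(527,395)),('boss top',(374,262)),('boss bot',(374,533)),('bore t',(374,318)),('bore b',(374,500)),('bore l',(272,405)),('bore r',(477,405))]:
    X=onplane(d,*f(*p,5.2,180,170),ee[2]-.0141)-ee; print(nm,np.round([X[:2]@tx*1e3,X[:2]@ty*1e3],2))
X=np.array([.597,-.0228])-ee[:2]; print('pin rel mm',X@tx*1e3,X@ty*1e3)
E
```

```text
boss l [  0.69 -15.97]
boss r [ 0.75 16.31]
boss top [15.8   0.09]
boss bot [-15.71   0.15]
bore t [9.54 0.1 ]
bore b [-11.7    0.14]
bore l [ -0.46 -10.7 ]
bore r [-0.42 11.04]
pin rel mm -18.819047559233322 37.6910815147764
```

```bash
python3 -m creep '{"xyz": [[-6,12,0],[-10,20,0],[-2.6,5.2,6],[0,0,10],[0,0,2]], "spin": [0,0,0,0,0]}'; python3 -m creep '{"xyz": [[0,0,0],[0,0,0]], "spin": [0,0]}'
python3 - <<'E'
from h import *
w=ctrl.camera_model('wrist');o=ctrl.get_obs();im=ctrl.camera('wrist');np.savez('pics/w5.npz',im=im,ee=o['ee_pos'],**{k:np.array(v) for k,v in w.items()})
save('w5',im[170:300,180:330],5.2); print(o['time_s'],o['ee_pos'],o['eef_rot'],o['force'],o['grip_width'])
im=ctrl.camera('side'); save('s5',im[190:270,170:280],7)
E
```

```text
time_s: 6.6
ee_pos: [0.5968, -0.023, 0.1322]
eef_rot: [-3.141, 0.002, 0.409]
force: [-0.2, 0.0, -1.1]
grip_width: 0.0325
time_s: 6.85
ee_pos: [0.5974, -0.0229, 0.1337]
eef_rot: [3.141, -0.0, 0.409]
force: [0.1, -0.7, 0.1]
grip_width: 0.0325
6.85 [ 0.59736116 -0.02292066  0.13366358] [ 3.14143408e+00 -3.09297957e-04  4.09250495e-01] [ 0.14918011 -0.73458951  0.10566434] 0.03254189474775005
```

View pics/w5.png

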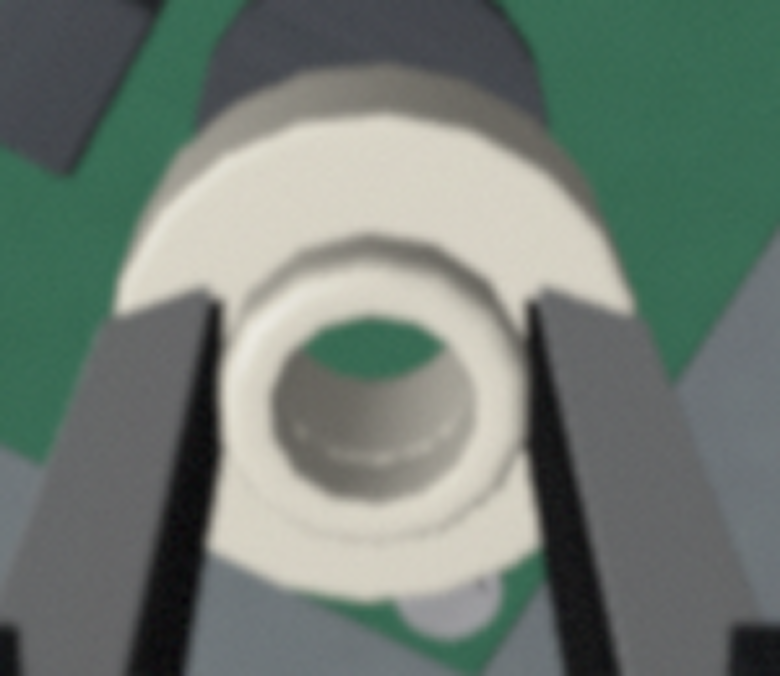

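View pics/s5.png

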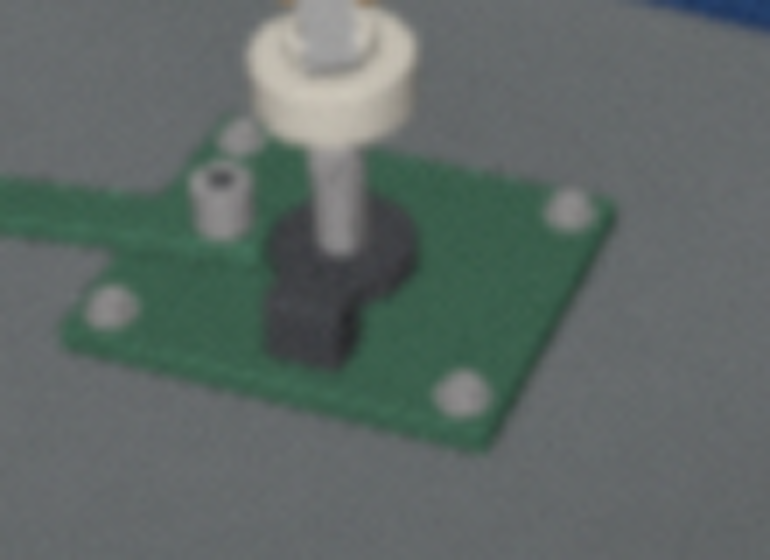

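Side and wrist views agree to within about 1 mm that the former is over the pin. I'll go down by feel.

```bash
python3 -m creep '{"xyz": [[0,0,5],[0,0,3],[0,0,0],[0,0,0]], "spin": [0,0,0,0]}';python3 -m creep '{"xyz": [[0,0,1.5],[0,0,1.5],[0,0,0]], "spin": [0,0,0]}'; python3 -m creep '{"xyz": [[0,0,1.5],[0,0,0]], "spin": [0,0]}'
```

```text
time_s: 7.45
ee_pos: [0.5973, -0.0232, 0.1255]
eef_rot: [3.142, -0.0, 0.409]
force: [-0.4, 0.5, -2.1]
grip_width: 0.0326
time_s: 7.82
ee_pos: [0.5972, -0.0232, 0.1223]
eef_rot: [-3.141, 0.0, 0.409]
force: [-0.0, 0.2, -1.4]
grip_width: 0.0325
time_s: 8.07
ee_pos: [0.5972, -0.0232, 0.1208]
eef_rot: [-3.141, 0.0, 0.409]
force: [-0.4, 0.9, -1.9]
grip_width: 0.0326
```

```bash
python3 -m creep '{"xyz": [[0,0,2],[0,0,2],[0,0,0]], "spin": [0,0,0]}'; python3 -m creep '{"xyz": [[0,0,2],[0,0,2],[0,0,0]], "spin": [0,0,0]}'
```

```text
time_s: 8.45
ee_pos: [0.5972, -0.0232, 0.1167]
eef_rot: [-3.141, 0.0, 0.409]
force: [0.5, 0.2, -1.2]
grip_width: 0.0329
time_s: 8.82
ee_pos: [0.5972, -0.0232, 0.1127]
eef_rot: [-3.141, 0.0, 0.409]
force: [0.3, 0.5, -1.7]
grip_width: 0.0325
```

```bash
python3 -m creep '{"xyz": [[0,0,6],[0,0,8],[0,0,8],[0,0,5],[0,0,0]], "spin": [0,0,0,0,0]}'; python3 -m creep '{"xyz": [[0,0,5],[0,0,4],[0,0,2],[0,0,0]], "spin": [0,0,0,0]}'; python3 -m creep '{"xyz": [[0,0,1.5],[0,0,1],[0,0,0]], "spin": [0,0,0]}'
```

```text
time_s: 9.45
ee_pos: [0.5972, -0.023, 0.0855]
eef_rot: [-3.141, 0.0, 0.409]
force: [2.6, 3.4, -2.1]
grip_width: 0.0327
time_s: 9.95
ee_pos: [0.5973, -0.0231, 0.0748]
eef_rot: [3.142, -0.0, 0.409]
force: [4.5, 4.1, -1.9]
grip_width: 0.0327
time_s: 10.32
ee_pos: [0.5973, -0.0232, 0.0725]
eef_rot: [3.142, -0.0, 0.409]
force: [4.5, 2.8, -0.5]
grip_width: 0.0326
```

```bash
python3 -m creep '{"xyz": [[0.5,0,0.8],[0,0,0]], "spin": [0,0]}'; python3 -m creep '{"xyz": [[0,0,0.8],[0,0,0]], "spin": [0,0]}'; python3 -m creep '{"xyz": [[0,0,0.5],[0,0,0]], "spin": [0,0]}'
```

```text
time_s: 10.58
ee_pos: [0.5975, -0.0231, 0.0714]
eef_rot: [-3.141, 0.001, 0.409]
force: [1.9, 1.6, -0.6]
grip_width: 0.0327
time_s: 10.82
ee_pos: [0.5976, -0.0231, 0.0707]
eef_rot: [-3.142, 0.0, 0.409]
force: [1.8, 1.0, -1.3]
grip_width: 0.0321
time_s: 11.08
ee_pos: [0.5977, -0.023, 0.0706]
eef_rot: [3.142, -0.0, 0.409]
force: [-0.7, 2.7, 2.4]
grip_width: 0.0323
```

```bash
python3 -m creep '{"xyz": [[0,0,0.5],[0,0,0]], "spin": [0,0]}'; python3 -m creep '{"xyz": [[0,0,0],[0,0,0],[0,0,0]], "spin": [0,0,0]}' 60; python3 -m creep '{"xyz": [[0,0,0],[0,0,-10],[0,0,-40],[0,0,-50],[0,0,-57]], "spin": [0,0,0,0,0]}' 60; python3 -m creep '{"xyz": [[0,0,0],[0,0,0]], "spin": [0,0]}' 90
python3 - <<'E'
from h import *
w=ctrl.camera_model('wrist');o=ctrl.get_obs();im=ctrl.camera('wrist');np.savez('pics/w6.npz',im=im,ee=o['ee_pos'],**{k:np.array(v) for k,v in w.items()})
save('w6',im[120:240,180:330],5.2); print(o['time_s'],o['ee_pos'],o['eef_rot'],o['force'],o['grip_width'])
im=ctrl.camera('side'); save('s6',im[190:270,170:280],7)
E
```

```text
time_s: 11.32
ee_pos: [0.5978, -0.023, 0.0705]
eef_rot: [3.141, -0.0, 0.409]
force: [-3.7, 1.6, 8.8]
grip_width: 0.0326
time_s: 11.7
ee_pos: [0.5976, -0.0231, 0.0696]
eef_rot: [-3.141, 0.0, 0.409]
force: [-0.0, -0.4, 0.5]
grip_width: 0.0583
time_s: 12.32
ee_pos: [0.5973, -0.023, 0.2288]
eef_rot: [-3.141, 0.0, 0.409]
force: [0.1, -1.0, -0.5]
grip_width: 0.0597
time_s: 12.58
ee_pos: [0.5974, -0.023, 0.2265]
eef_rot: [-3.141, 0.0, 0.409]
force: [0.1, -0.4, -0.1]
grip_width: 0.0764
12.575 [ 0.59738541 -0.02297162  0.22646158] [-3.14138241e+00  4.54017894e-04  4.08820982e-01] [ 0.06411425 -0.37614284 -0.07652336] 0.07641301591483085
```

View pics/w6.png

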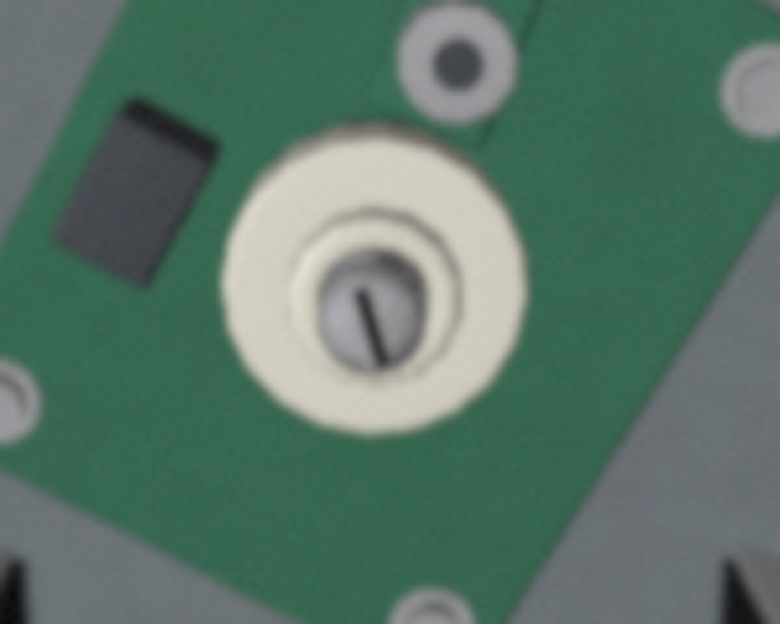

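View pics/s6.png

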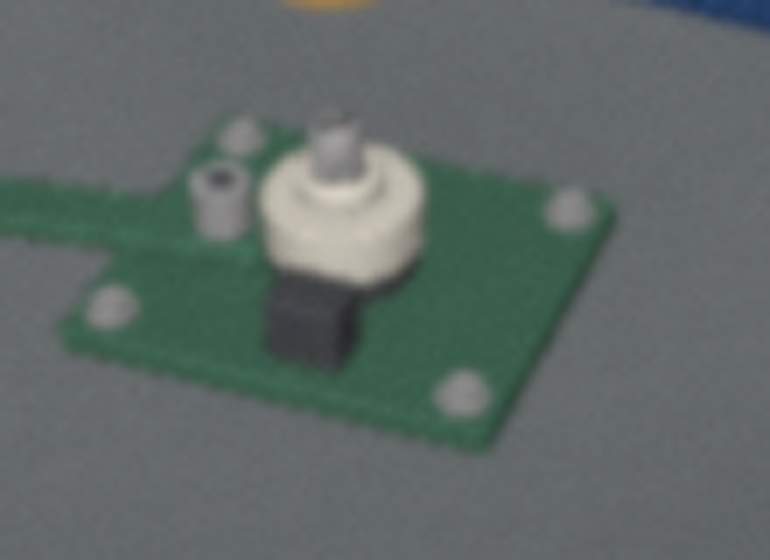

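The former is fully down: the underside sits on the hub in the side view and contact came at the expected height. Slot in the wrist crop runs (361,292) to (383,365). Now the tray.

```bash
python3 -m creep '{"xyz": [[-42,34,0],[-47,39,0],[-47,39,0],[-47,39,0],[-45,36,0]], "spin": [0,0,0,0,0]}'; python3 -m creep '{"xyz": [[0,0,0],[0,0,15],[0,0,15],[0,0,0],[0,0,0]], "spin": [0.177,0.177,0.177,0,0]}' 60
python3 - <<'E'
from h import *
d=np.load('pics/w6.npz')
f=lambda x,y,k,a,b:((x+.5)/k-.5+a,(y+.5)/k-.5+b)
a=onplane(d,*f(361,290,5.2,180,120),.076);b=onplane(d,*f(384,367,5.2,180,120),.076)
v=a-b;print('slot',(a+b)/2,np.arctan2(v[1],v[0]),np.linalg.norm(v))
w=ctrl.camera_model('wrist');o=ctrl.get_obs();im=ctrl.camera('wrist');np.savez('pics/w7.npz',im=im,ee=o['ee_pos'],**{k:np.array(v) for k,v in w.items()})
save('w7',im); print(o['time_s'],o['ee_pos'],o['eef_rot'],o['force'],o['grip_width'])
E
```

```text
time_s: 13.3
ee_pos: [0.4613, -0.2867, 0.2257]
eef_rot: [-3.14, 0.001, 0.409]
force: [0.7, -0.6, -0.0]
grip_width: 0.0899
time_s: 13.92
ee_pos: [0.4629, -0.2852, 0.1969]
eef_rot: [-3.141, 0.0, -0.118]
force: [0.4, 0.3, 0.4]
grip_width: 0.0597
slot [ 0.59668228 -0.02313438  0.076     ] 0.6895314854917168 0.01491091245451767
13.925 [ 0.46285189 -0.28520974  0.19692532] [-3.14143067e+00  3.12486205e-04 -1.18068942e-01] [0.40537103 0.29680337 0.42616088] 0.05970165124285126
```

View pics/w7.png

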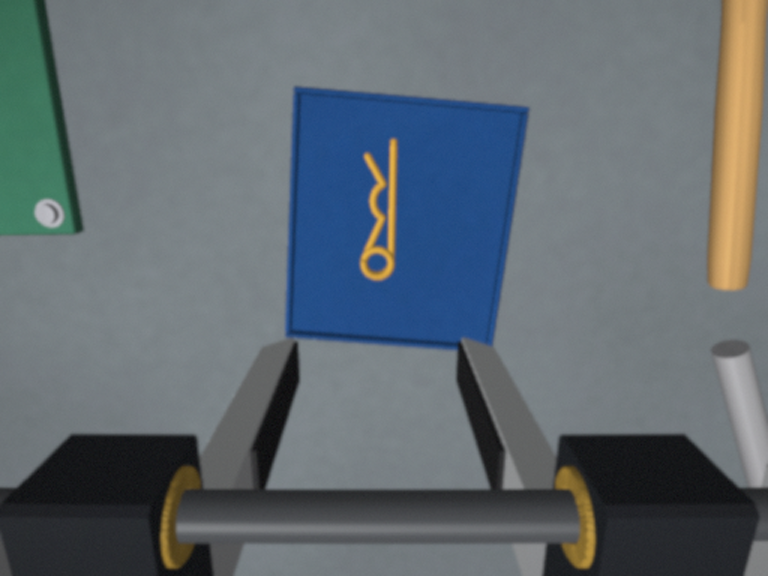

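Clip seen well: coil centre about (377,264), leg from (390,245) to tip (393,140), almost along the image vertical.

```bash
python3 - <<'E'
from h import *
d=np.load('pics/w7.npz');im=d['im'];ee=d['ee'];yaw=-.118
tx=np.array([np.cos(yaw),np.sin(yaw)]);ty=np.array([np.sin(yaw),-np.cos(yaw)])
save('w7c',im[80:200,215:290],5)
k=cv2.inRange(cv2.cvtColor(im,cv2.COLOR_RGB2HSV),(8,90,100),(32,255,255));k[:,300:]=0;k[:,:230]=0;k[:80]=0;k[200:]=0
P=[]
for v in range(95,122):   # leg rows: rightmost run
    us=np.where(k[v])[0]
    if len(us)==0: continue
    r=us[us>us.max()-6]; P.append(onplane(d,r.mean(),v,.0065)[:2])
for v in range(140,160):
    us=np.where(k[v])[0]; r=us[us>us.max()-6]; P.append(onplane(d,(us.max()*2-3.)/2,v,.0065)[:2])
P=np.array(P); vx,vy,x0,y0=cv2.fitLine((P[:27]*1e3).astype(np.float32),cv2.DIST_HUBER,0,.01,.01).ravel(); print('leg ang',np.arctan2(vy,vx),x0,y0, len(P))
vs,us=np.where(k>0); print('tip row',vs.min(),'bottom row',vs.max(),'leftmost at bottom',[ (np.where(k[v])[0].min(),np.where(k[v])[0].max()) for v in range(165,188,2)])
c=np.zeros_like(k);c[165:]=k[165:]
cc,_=cv2.findContours(c,cv2.RETR_EXTERNAL,cv2.CHAIN_APPROX_NONE);cc=max(cc,key=cv2.contourArea)
print(cv2.minEnclosingCircle(cc))
f=lambda x,y,kk:((x+.5)/kk-.5,(y+.5)/kk-.5)
C=onplane(d,*f(377,264,1.5),.012);T=onplane(d,*f(393.3,139,1.5),.0065)
for n,X in(('coil',C),('tip',T)): print(n,X,'tool mm',(X[:2]-ee[:2])@tx*1e3,(X[:2]-ee[:2])@ty*1e3)
print('len',np.linalg.norm(T-C), np.arctan2(*(T-C)[1::-1])+np.arctan2(9.5,82.5))
E
```

```text
leg ang -0.13578135 526.05237 -302.75934 47Traceback (most recent call last):
  File "<stdin>", line 14, in <module>
    return umr_minimum(a, axis, None, out, keepdims, initial, where)
ValueError: zero-size array to reduction operation minimum which has no identity
```

View pics/w7c.png

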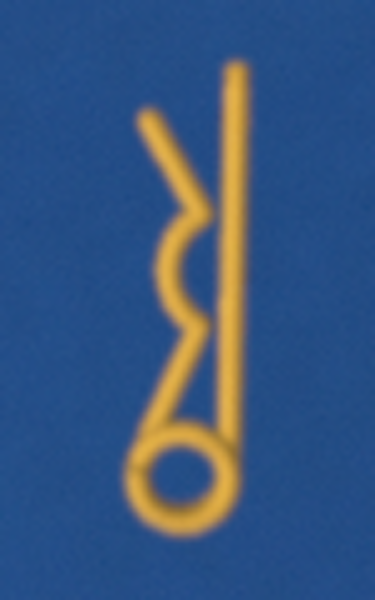

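```bash
python3 - <<'E'
from h import *
d=np.load('pics/w7.npz');ee=d['ee'];yaw=-.118
tx=np.array([np.cos(yaw),np.sin(yaw)]);ty=np.array([np.sin(yaw),-np.cos(yaw)])
f=lambda x,y:((x+.5)/5-.5+215,(y+.5)/5-.5+80)
C=onplane(d,*f(182,478),.0115);T=onplane(d,*f(236.5,61),.0065);L=onplane(d,*f(229,420),.0065)
for n,X in(('coil',C),('tip',T)): print(n,X,'tool mm',(X[:2]-ee[:2])@tx*1e3,(X[:2]-ee[:2])@ty*1e3)
T2=T.copy();T2[2]=C[2]; D=T2-C
print('len',np.linalg.norm(D), np.arctan2(D[1],D[0])+np.arctan2(9.5,82.5)); D=T-L; print('legang',np.arctan2(D[1],D[0]))
E
```

```text
coil [ 0.46091073 -0.28433639  0.0115    ] tool mm -2.0304725822494727 -0.6387433996769551
tip [ 0.54196578 -0.30470935  0.0065    ] tool mm 80.85935690340935 10.050224922139067
len 0.08357618007510502 -0.1315996086526246
legang -0.13106194891102624
```

```bash
python3 -m creep '{"xyz": [[-2,-0.7,40],[0,0,55],[0,0,45],[0,0,18],[0,0,6]], "spin": [0.013,0,0,0,0]}' 44; python3 -m creep '{"xyz": [[0,0,3],[0,0,1.5],[0,0,0],[0,0,0]], "spin": [0,0,0,0]}'
```

```text
time_s: 14.6
ee_pos: [0.4612, -0.2845, 0.0331]
eef_rot: [3.142, -0.0, -0.134]
force: [0.5, -0.4, 0.6]
grip_width: 0.0441
time_s: 15.1
ee_pos: [0.4611, -0.2844, 0.0288]
eef_rot: [3.141, -0.001, -0.135]
force: [0.7, 0.1, 0.4]
grip_width: 0.0441
```

```bash
python3 -m creep '{"xyz": [[0,0,0.8],[0,0,0],[0,0,0],[0,0,0],[0,0,0]], "spin": [0,0,0,0,0]}' 15 50; python3 -m creep '{"xyz": [[0,0,-5],[0,0,-25],[0,0,-40],[0,0,-25],[0,0,-5]], "spin": [0,0,0,0,0]}';python3 -m creep '{"xyz": [[0,0,0],[0,0,0]], "spin": [0,0]}'
python3 - <<'E'
from h import *
w=ctrl.camera_model('wrist');o=ctrl.get_obs();im=ctrl.camera('wrist');np.savez('pics/w8.npz',im=im,ee=o['ee_pos'],yaw=o['eef_rot'][2],**{k:np.array(v) for k,v in w.items()})
save('w8',im[100:300,180:330],3.9); print(o['time_s'],o['ee_pos'],o['eef_rot'],o['force'],o['grip_width'])
E
```

```text
time_s: 15.72
ee_pos: [0.4609, -0.2843, 0.0275]
eef_rot: [-3.142, 0.0, -0.135]
force: [0.4, -0.3, 0.6]
grip_width: 0.0228
time_s: 16.35
ee_pos: [0.4614, -0.2846, 0.1292]
eef_rot: [3.14, -0.003, -0.135]
force: [-0.2, 0.7, -0.9]
grip_width: 0.0232
time_s: 16.6
ee_pos: [0.4605, -0.284, 0.1263]
eef_rot: [-3.141, 0.002, -0.135]
force: [0.8, -0.8, -0.4]
grip_width: 0.023
16.6 [ 0.46050111 -0.28401159  0.1263241 ] [-3.14068304e+00  1.71064148e-03 -1.35217681e-01] [ 0.84472043 -0.79427565 -0.40397674] 0.02303710402730657
```

View pics/w8.png

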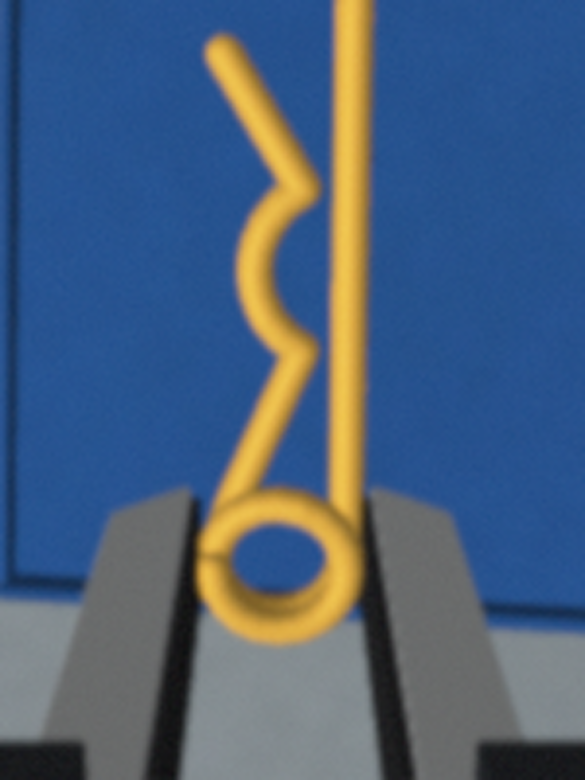

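```bash
python3 - <<'E'
from h import *
d=np.load('pics/w8.npz');ee=d['ee'];yaw=-.135;im=d['im']
tx=np.array([np.cos(yaw),np.sin(yaw)]);ty=np.array([np.sin(yaw),-np.cos(yaw)])
k=cv2.inRange(cv2.cvtColor(im,cv2.COLOR_RGB2HSV),(8,90,90),(32,255,255))
k[:,:262]=0;k[:,285:]=0
P=[];
for v in range(50,220,8):
    us=np.where(k[v])[0]; 
    if len(us): 
        print(v,us.min(),us.max(),end='; ')
        X=onplane(d,us.mean(),v,ee[2]-.021)[:2]-ee[:2]; P.append([v,X@tx*1e3,X@ty*1e3])
print();print(np.round(P,2)); 
print('tip v',np.where(k[:, 265:280].any(1))[0].min())
f=lambda x,y:((x+.5)/3.9-.5+180,(y+.5)/3.9-.5+100)
for p in [(198,565),(362,565),(280,488),(280,640)]:
    X=onplane(d,*f(*p),ee[2]-.0145)[:2]-ee[:2]; print(p,X@tx*1e3,X@ty*1e3)
E
```

```text
98 266 274; 106 266 274; 114 266 274; 122 266 274; 130 266 274; 138 266 274; 146 266 273; 154 265 273; 162 265 273; 170 265 273; 178 265 273; 186 265 273; 194 265 272; 202 265 272; 210 265 272; 218 265 272; 
[[ 98.    79.     9.09]
 [106.    75.07   9.15]
 [114.    71.08   9.21]
 [122.    67.05   9.27]
 [130.    62.96   9.33]
 [138.    58.82   9.39]
 [146.    54.63   9.19]
 [154.    50.38   8.99]
 [162.    46.07   9.06]
 [170.    41.71   9.12]
 [178.    37.29   9.18]
 [186.    32.8    9.25]
 [194.    28.26   9.04]
 [202.    23.65   9.11]
 [210.    18.97   9.18]
 [218.    14.23   9.24]]
tip v 91
(198, 565) 1.1255052091748816 -11.878688576187493
(362, 565) 1.130407762296287 11.302018015179476
(280, 488) 12.841125469241238 -0.28860713585408965
(280, 640) -10.701226808337747 -0.2877639189196571
```

Clip held straight: leg at tool y ≈ +9.4, tip at tool x ≈ 82.5, parallel to tool x, 21 mm ahead of the TCP. Now to the pin, turning to yaw 0.69 with the tip about 25 mm short of the pin axis.

```bash
python3 -m creep '{"xyz": [[3,-34,0],[5,-50,0],[5,-50,0],[5,-45,0],[2,-25,0]], "spin": [0,0,0,0,0]}'; python3 -m creep '{"xyz": [[0,0,0],[0,0,0],[0,0,0],[0,0,0],[0,0,0]], "spin": [-0.165,-0.165,-0.165,-0.165,-0.165]}'; python3 -m creep '{"xyz": [[0,0,0],[0,0,0],[0,0,0]], "spin": [0,0,0]}'
python3 - <<'E'
from h import *
w=ctrl.camera_model('wrist');o=ctrl.get_obs();im=ctrl.camera('wrist');np.savez('pics/w9.npz',im=im,ee=o['ee_pos'],yaw=o['eef_rot'][2],**{k:np.array(v) for k,v in w.items()})
save('w9',im[40:220,180:350],3.2); print(o['time_s'],o['ee_pos'],o['eef_rot'],o['force'],o['moment'],o['grip_width'])
E
```

```text
time_s: 17.27
ee_pos: [0.5083, -0.0828, 0.1269]
eef_rot: [-3.141, 0.001, -0.134]
force: [0.1, -0.1, -0.4]
grip_width: 0.0233
time_s: 17.9
ee_pos: [0.5079, -0.0848, 0.1268]
eef_rot: [-3.141, 0.001, 0.695]
force: [0.3, 0.4, -0.9]
grip_width: 0.0232
time_s: 18.27
ee_pos: [0.5082, -0.0848, 0.1274]
eef_rot: [-3.141, 0.0, 0.688]
force: [-0.6, 0.6, -0.8]
grip_width: 0.0231
18.275 [ 0.50819017 -0.08482419  0.12740834] [-3.14140932e+00  1.38763788e-04  6.87680242e-01] [-0.64929002  0.55083471 -0.79200893] [-0.01368041 -0.04920101  0.00995628] 0.023104194227628445
```

View pics/w9.png

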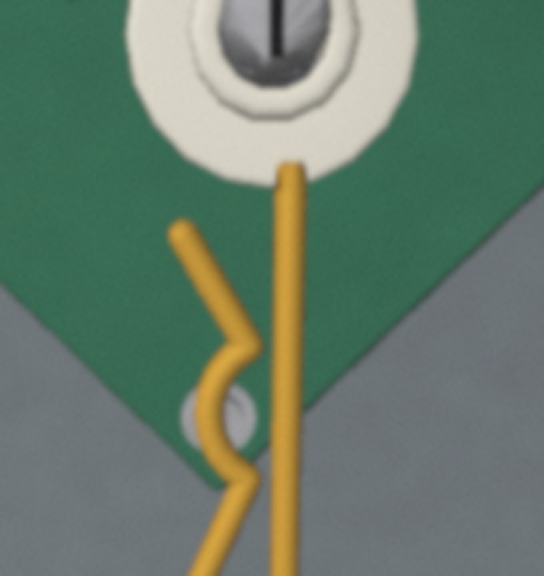

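```bash
python3 -m creep '{"xyz": [[0,0,15],[0,0,20],[0,0,8],[0,0,2],[0,0,0]], "spin": [0,0,0,0,0]}'; python3 -m creep '{"xyz": [[0,0,0],[0,0,0]], "spin": [0,0]}'
python3 - <<'E'
from h import *
w=ctrl.camera_model('wrist');o=ctrl.get_obs();im=ctrl.camera('wrist');np.savez('pics/w10.npz',im=im,ee=o['ee_pos'],yaw=o['eef_rot'][2],**{k:np.array(v) for k,v in w.items()})
save('w10',im[10:160,200:330],5); print(o['time_s'],o['ee_pos'],o['eef_rot'],o['force'],o['moment'],o['grip_width'])
im=ctrl.camera('side'); save('s10',im[180:270,170:300],6)
E
```

```text
time_s: 18.95
ee_pos: [0.5084, -0.0849, 0.0828]
eef_rot: [3.141, -0.0, 0.69]
force: [-0.2, 0.0, -0.4]
grip_width: 0.0233
time_s: 19.2
ee_pos: [0.5084, -0.0849, 0.0829]
eef_rot: [3.141, -0.0, 0.69]
force: [0.4, 0.4, -0.4]
grip_width: 0.0232
19.2 [ 0.50838804 -0.08488366  0.08290755] [ 3.14106297e+00 -4.17049836e-04  6.89743841e-01] [ 0.43079446  0.36217277 -0.44011569] [-0.0190945  -0.01694602  0.02545062] 0.02316833630565147
```

View pics/w10.png

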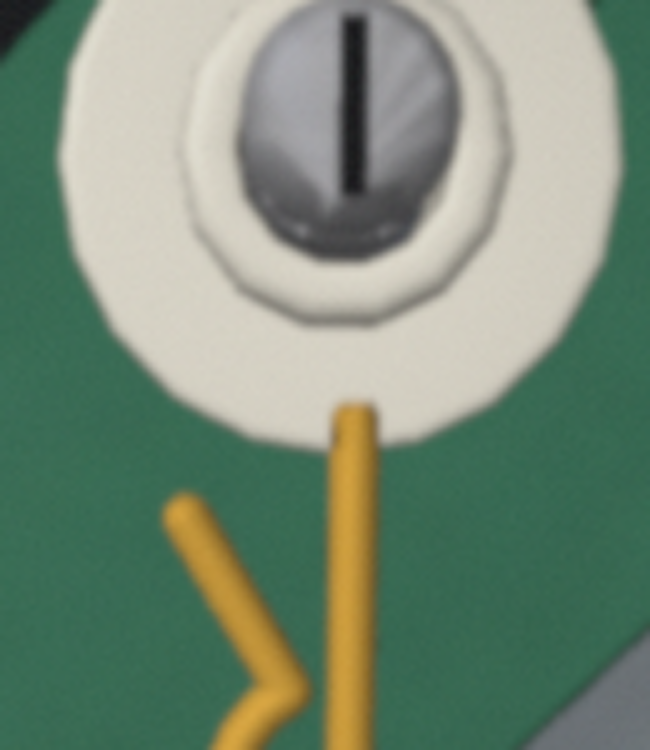

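View pics/s10.png

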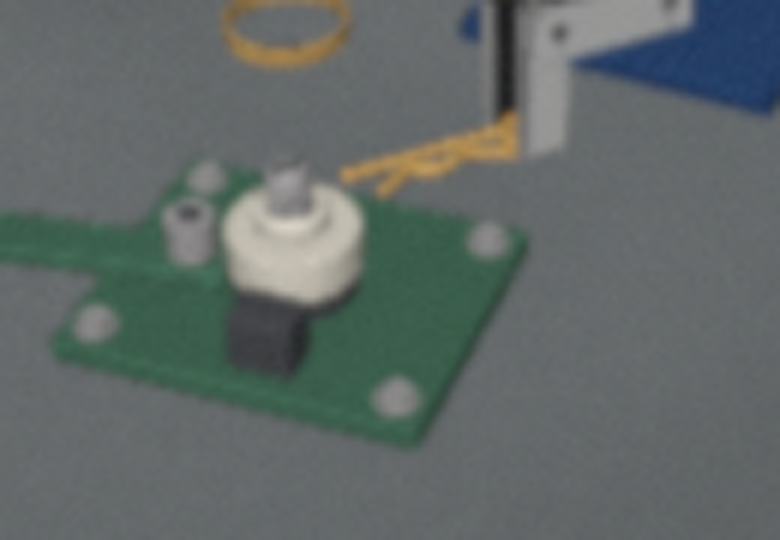

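```bash
python3 - <<'E'
from h import *
d=np.load('pics/w10.npz');ee=d['ee'];yaw=.6897
tx=np.array([np.cos(yaw),np.sin(yaw)]);ty=np.array([np.sin(yaw),-np.cos(yaw)])
f=lambda x,y:((x+.5)/5-.5+200,(y+.5)/5-.5+10)
for n,p,z in [('slot a',(353,15),.076),('slot b',(352,195),.076),('tip',(354,405),ee[2]-.021),('leg mid',(351.5,560),ee[2]-.021),('leg b',(350,720),ee[2]-.021)]:
    X=onplane(d,*f(*p),z)[:2]-ee[:2]; print(n,np.round([X@tx*1e3,X@ty*1e3],2))
X=np.array([.597,-.0231])-ee[:2];print(X@tx*1e3,X@ty*1e3)
E
```

```text
slot a [115.58   8.4 ]
slot b [100.85   8.53]
tip [82.64  9.74]
leg mid [67.28  9.73]
leg b [50.61  9.82]
107.67183438701429 8.72210524631336
```

Slot parallel to the leg; the leg is about 1 mm too far to tool +y. I'll correct by -1.0 in y and +0.8 in z, then advance by feel.

```bash
python3 -m creep '{"xyz": [[0,-1,0.8],[5,0,0],[6,0,0],[1,0,0],[0,0,0]], "spin": [0,0,0,0,0]}'; python3 -m creep '{"xyz": [[0,0,0],[0,0,0]], "spin": [0,0]}'
python3 - <<'E'
from h import *
w=ctrl.camera_model('wrist');o=ctrl.get_obs();im=ctrl.camera('wrist');np.savez('pics/w11.npz',im=im,ee=o['ee_pos'],yaw=o['eef_rot'][2],**{k:np.array(v) for k,v in w.items()})
save('w11',im[10:130,200:330],5.5); print(o['time_s'],o['ee_pos'],o['eef_rot'],o['force'],o['moment'],o['grip_width'])
E
```

```text
time_s: 19.92
ee_pos: [0.5169, -0.0763, 0.0817]
eef_rot: [-3.141, 0.0, 0.69]
force: [0.2, -0.6, -0.3]
grip_width: 0.0232
time_s: 20.18
ee_pos: [0.5168, -0.0765, 0.0818]
eef_rot: [-3.142, 0.0, 0.69]
force: [-0.3, -1.0, 0.1]
grip_width: 0.0227
20.175 [ 0.51679108 -0.07652067  0.08175428] [-3.14159149e+00  2.22713333e-05  6.89671145e-01] [-0.28780793 -0.99448487  0.07436729] [ 0.03318069 -0.02176281 -0.02179642] 0.02270351791556183
```

View pics/w11.png

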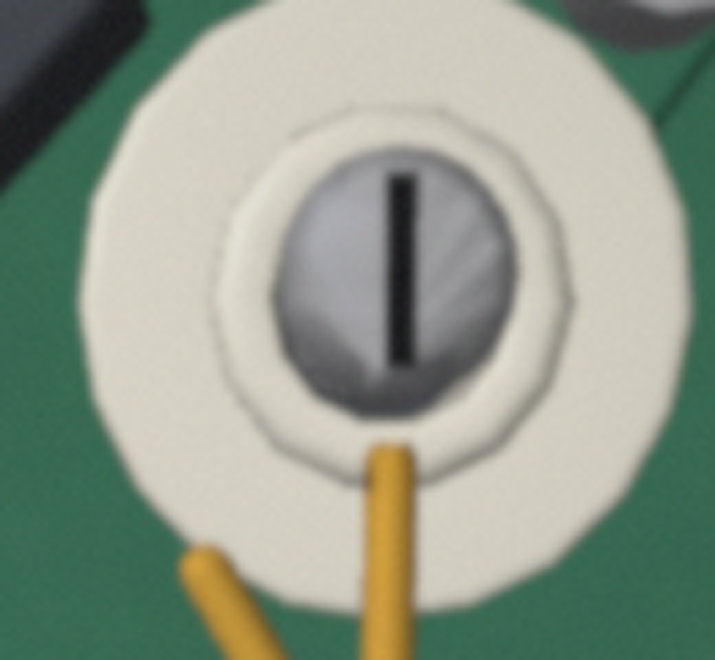

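```bash
python3 - <<'E'
from h import *
d=np.load('pics/w11.npz');ee=d['ee'];yaw=.6897
tx=np.array([np.cos(yaw),np.sin(yaw)]);ty=np.array([np.sin(yaw),-np.cos(yaw)])
f=lambda x,y:((x+.5)/5.5-.5+200,(y+.5)/5.5-.5+10)
for n,p,z in [('slot a',(402,172),.076),('slot b',(401,368),.076),('tip',(391,447),ee[2]-.021),('leg mid',(389,550),ee[2]-.021),('leg b',(387.5,650),ee[2]-.021)]:
    X=onplane(d,*f(*p),z)[:2]-ee[:2]; print(n,np.round([X@tx*1e3,X@ty*1e3],2))
X=np.array([.597,-.0231])-ee[:2];print(X@tx*1e3,X@ty*1e3)
E
```

```text
slot a [103.94   9.61]
slot b [88.88  9.78]
tip [82.52  9.88]
leg mid [73.32  9.84]
leg b [64.13  9.84]
95.86800085586049 9.826720971140201
```

Aligned within about 0.2 mm; the gap from tip to mouth is about 4 mm and home is about 54 mm further on. Advancing gently.

```bash
python3 -m creep '{"xyz": [[2,0,0],[1,0,0],[0,0,0]], "spin": [0,0,0]}'; python3 -m creep '{"xyz": [[1,0,0],[0.5,0,0],[0,0,0]], "spin": [0,0,0]}'; python3 -m creep '{"xyz": [[1,0,0],[0,0,0]], "spin": [0,0]}'
```

```text
time_s: 20.6
ee_pos: [0.5192, -0.0745, 0.0817]
eef_rot: [-3.142, 0.0, 0.69]
force: [-0.5, -0.7, -0.4]
grip_width: 0.0233
time_s: 20.98
ee_pos: [0.5203, -0.0735, 0.0818]
eef_rot: [3.142, -0.0, 0.69]
force: [-1.3, 0.1, -0.8]
grip_width: 0.0231
time_s: 21.22
ee_pos: [0.5211, -0.0729, 0.0818]
eef_rot: [-3.142, -0.0, 0.69]
force: [-0.9, 0.7, -0.0]
grip_width: 0.0232
```

```bash
python3 -m creep '{"xyz": [[1,0,0],[0,0,0]], "spin": [0,0]}'; python3 -m creep '{"xyz": [[1,0,0],[0,0,0]], "spin": [0,0]}'; python3 -m creep '{"xyz": [[1,0,0],[0,0,0]], "spin": [0,0]}'
```

```text
time_s: 21.48
ee_pos: [0.5219, -0.0723, 0.0818]
eef_rot: [3.142, -0.0, 0.69]
force: [0.4, 0.4, -0.4]
grip_width: 0.0229
time_s: 21.72
ee_pos: [0.5227, -0.0716, 0.0817]
eef_rot: [3.142, -0.0, 0.69]
force: [0.6, -0.1, -0.1]
grip_width: 0.023
time_s: 21.98
ee_pos: [0.5234, -0.071, 0.0817]
eef_rot: [-3.142, -0.0, 0.69]
force: [0.1, -0.8, -0.1]
grip_width: 0.0229
```

```bash
python3 -m creep '{"xyz": [[2,0,0],[2,0,0],[0,0,0]], "spin": [0,0,0]}'; python3 - <<'E'
from h import *
w=ctrl.camera_model('wrist');o=ctrl.get_obs();im=ctrl.camera('wrist')
save('w12',im[10:160,200:330],4.5); print(o['time_s'],o['ee_pos'],o['force'],o['moment'])
E
```

```text
time_s: 22.35
ee_pos: [0.5266, -0.0684, 0.0817]
eef_rot: [3.142, -0.0, 0.69]
force: [-0.5, 0.1, -0.7]
grip_width: 0.023
22.35 [ 0.52660545 -0.06838422  0.0817445 ] [-0.52181598  0.11941103 -0.74723255] [-0.09028668  0.01523276 -0.02055611]
```

View pics/w12.png

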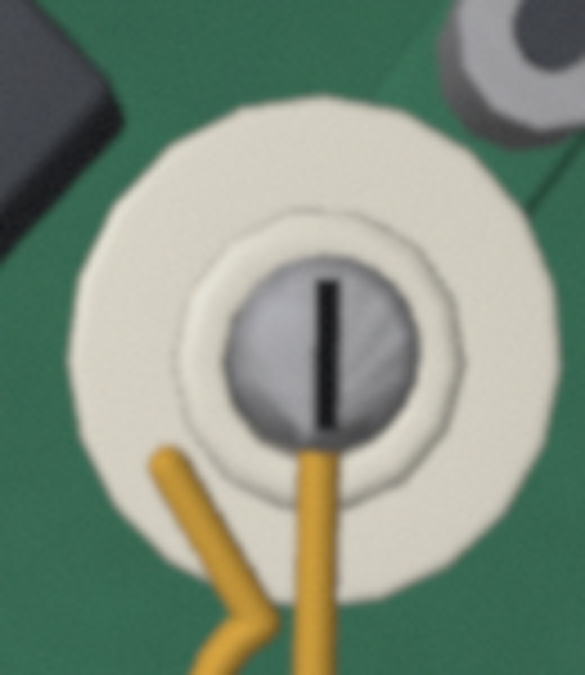

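The leg is in the hole with no force. Remaining to home about 41 mm.

```bash
python3 -m creep '{"xyz": [[3,0,0],[3,0,0],[0,0,0]], "spin": [0,0,0]}'; python3 -m creep '{"xyz": [[3,0,0],[3,0,0],[0,0,0]], "spin": [0,0,0]}'; python3 -m creep '{"xyz": [[2,0,0],[1,0,0],[0,0,0]], "spin": [0,0,0]}'
```

```text
time_s: 22.78
ee_pos: [0.5313, -0.0645, 0.0817]
eef_rot: [3.142, -0.0, 0.69]
force: [-0.3, -0.3, -0.7]
grip_width: 0.0231
time_s: 23.15
ee_pos: [0.5359, -0.0607, 0.0817]
eef_rot: [-3.142, 0.0, 0.69]
force: [-1.4, 0.6, -2.0]
grip_width: 0.0231
time_s: 23.52
ee_pos: [0.5381, -0.0589, 0.0817]
eef_rot: [-3.142, 0.0, 0.69]
force: [0.6, 0.2, -0.9]
grip_width: 0.0226
```

```bash
python3 -m creep '{"xyz": [[1.5,0,0],[1.5,0,0],[0,0,0]], "spin": [0,0,0]}'; python3 -m creep '{"xyz": [[1,0,0],[1,0,0],[0,0,0]], "spin": [0,0,0]}'; python3 -m creep '{"xyz": [[1,0,0],[1,0,0],[0,0,0]], "spin": [0,0,0]}'
```

```text
time_s: 23.9
ee_pos: [0.5402, -0.0569, 0.0816]
eef_rot: [-3.141, 0.0, 0.69]
force: [-2.1, 0.8, -1.5]
grip_width: 0.0231
time_s: 24.28
ee_pos: [0.5418, -0.0556, 0.0816]
eef_rot: [-3.141, 0.0, 0.69]
force: [-3.1, 0.7, -1.0]
grip_width: 0.0231
time_s: 24.65
ee_pos: [0.5432, -0.0545, 0.0816]
eef_rot: [-3.141, 0.001, 0.69]
force: [-5.1, 0.5, -1.3]
grip_width: 0.023
```

```bash
python3 -m creep '{"xyz": [[1,0,0],[1,0,0],[0,0,0]], "spin": [0,0,0]}'; python3 -m creep '{"xyz": [[1,0,0],[0.5,0,0],[0,0,0]], "spin": [0,0,0]}'; python3 -m creep '{"xyz": [[1,0,0],[0.5,0,0],[0,0,0]], "spin": [0,0,0]}'
```

```text
time_s: 25.02
ee_pos: [0.5445, -0.0532, 0.0815]
eef_rot: [-3.141, 0.001, 0.69]
force: [-6.4, 0.8, -0.4]
grip_width: 0.0228
time_s: 25.4
ee_pos: [0.5456, -0.0523, 0.0815]
eef_rot: [-3.141, 0.001, 0.69]
force: [-6.4, -0.4, -0.2]
grip_width: 0.0227
time_s: 25.78
ee_pos: [0.5469, -0.0513, 0.0815]
eef_rot: [-3.141, 0.001, 0.69]
force: [-5.8, 1.2, 0.1]
grip_width: 0.0229
```

```bash
python3 -m creep '{"xyz": [[1,-0.2,0],[0.5,0,0],[0,0,0]], "spin": [0,0,0]}'; python3 -m creep '{"xyz": [[1,0,0],[0.5,0,0],[0,0,0]], "spin": [0,0,0]}'; python3 -m creep '{"xyz": [[1,0,0],[0.5,0,0],[0,0,0]], "spin": [0,0,0]}'
```

```text
time_s: 26.15
ee_pos: [0.5483, -0.0501, 0.0817]
eef_rot: [-3.141, -0.0, 0.69]
force: [-3.7, 2.4, -0.3]
grip_width: 0.0232
time_s: 26.52
ee_pos: [0.5497, -0.049, 0.0818]
eef_rot: [3.141, -0.001, 0.69]
force: [-1.8, 3.8, -0.6]
grip_width: 0.0231
time_s: 26.9
ee_pos: [0.5509, -0.0481, 0.0818]
eef_rot: [3.141, -0.001, 0.69]
force: [-1.4, 4.8, -1.0]
grip_width: 0.023
```

```bash
python3 -m creep '{"xyz": [[1,-0.2,0],[1,0,0],[0,0,0]], "spin": [0,0,0]}'; python3 -m creep '{"xyz": [[1,0,0],[1,0,0],[0,0,0]], "spin": [0,0,0]}'
python3 - <<'E'
from h import *
w=ctrl.camera_model('wrist');o=ctrl.get_obs();im=ctrl.camera('wrist');np.savez('pics/w13.npz',im=im,ee=o['ee_pos'],**{k:np.array(v) for k,v in w.items()})
save('w13',im[80:210,200:330],4.5); print(o['time_s'],o['ee_pos'],o['force'],o['moment'])
E
```

```text
time_s: 27.28
ee_pos: [0.5526, -0.0466, 0.0819]
eef_rot: [3.141, -0.001, 0.69]
force: [1.9, 6.1, -1.6]
grip_width: 0.0229
time_s: 27.65
ee_pos: [0.5542, -0.0453, 0.082]
eef_rot: [3.141, -0.001, 0.69]
force: [3.1, 8.2, -1.3]
grip_width: 0.023
27.65 [ 0.55421421 -0.04525982  0.08198119] [ 3.09200229  8.23925597 -1.32446375] [ 1.3830206  -0.48028067  0.2617499 ]
```

View pics/w13.png

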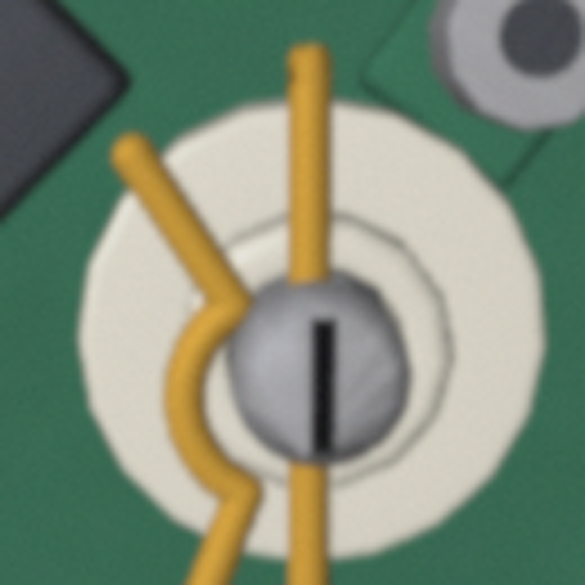

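```bash
cat > rem.py <<'E'
from h import *
import sys
def rem(n,sa,sb,b1,b2,tip,k,x0,y0,yaw=.69):
    d=np.load(n);ee=d['ee']
    tx=np.array([np.cos(yaw),np.sin(yaw)]);ty=np.array([np.sin(yaw),-np.cos(yaw)])
    f=lambda p:((p[0]+.5)/k-.5+x0,(p[1]+.5)/k-.5+y0)
    q=lambda p,z:(lambda X:np.round([X@tx*1e3,X@ty*1e3],2))(onplane(d,*f(p),z)[:2]-ee[:2])
    S=(q(sa,.076)+q(sb,.076))/2;z=ee[2]-.021
    print('pin',S,'bow ends',q(b1,z),q(b2,z),'tip',q(tip,z),'rem from tip',S[0]-(q(tip,z)[0]-40.5),'rem from bow',S[0]-(q(b1,z)[0]+q(b2,z)[0])/2)
E
python3 -c "
from rem import *
rem('pics/w13.npz',(324,320),(321,455),(244,303),(243,492),(309,46),4.5,200,80)"
python3 -m creep '{"xyz": [[1,0,0],[0.5,0,0],[0,0,0]], "spin": [0,0,0]}'; python3 -m creep '{"xyz": [[1,0,0],[0,0,0],[0,0,0]], "spin": [0,0,0]}'
```

```text
pin [47.25  9.94] bow ends [54.15  1.5 ] [31.16  1.43] tip [83.02  8.71] rem from tip 4.730000000000004 rem from bow 4.594999999999999
time_s: 28.08
ee_pos: [0.5551, -0.0445, 0.0819]
eef_rot: [3.141, -0.001, 0.69]
force: [1.2, 5.6, -0.5]
grip_width: 0.0233
time_s: 28.45
ee_pos: [0.556, -0.0438, 0.0819]
eef_rot: [3.141, -0.001, 0.69]
force: [2.8, 7.1, -1.5]
grip_width: 0.0231
```

```bash
python3 -m creep '{"xyz": [[0.7,0,0],[0,0,0]], "spin": [0,0]}'; python3 -m creep '{"xyz": [[0.7,0,0],[0,0,0]], "spin": [0,0]}'
```

```text
time_s: 28.7
ee_pos: [0.5564, -0.0434, 0.0819]
eef_rot: [3.141, -0.001, 0.69]
force: [2.2, 4.7, -0.6]
grip_width: 0.0235
time_s: 28.95
ee_pos: [0.5568, -0.0432, 0.0818]
eef_rot: [3.141, -0.0, 0.69]
force: [2.4, 3.8, -1.8]
grip_width: 0.0229
```

```bash
python3 -m creep '{"xyz": [[0.6,0,0],[0,0,0]], "spin": [0,0]}'; python3 -m creep '{"xyz": [[0.5,0,0],[0,0,0]], "spin": [0,0]}'
python3 - <<'E'
from h import *
w=ctrl.camera_model('wrist');o=ctrl.get_obs();im=ctrl.camera('wrist');np.savez('pics/w14.npz',im=im,ee=o['ee_pos'],**{k:np.array(v) for k,v in w.items()})
save('w14',im[80:210,200:330],4.5); print(o['time_s'],o['ee_pos'],o['force'],o['moment'])
E
```

```text
time_s: 29.2
ee_pos: [0.5571, -0.0429, 0.0817]
eef_rot: [3.141, 0.0, 0.69]
force: [1.9, 2.5, 0.5]
grip_width: 0.0228
time_s: 29.45
ee_pos: [0.5575, -0.0426, 0.0818]
eef_rot: [3.141, 0.0, 0.69]
force: [-0.0, -0.4, -0.3]
grip_width: 0.023
29.45 [ 0.55748051 -0.04259544  0.08175335] [-0.0316531  -0.43285814 -0.25212447] [ 0.09868611 -0.03159853 -0.02194963]
```

View pics/w14.png

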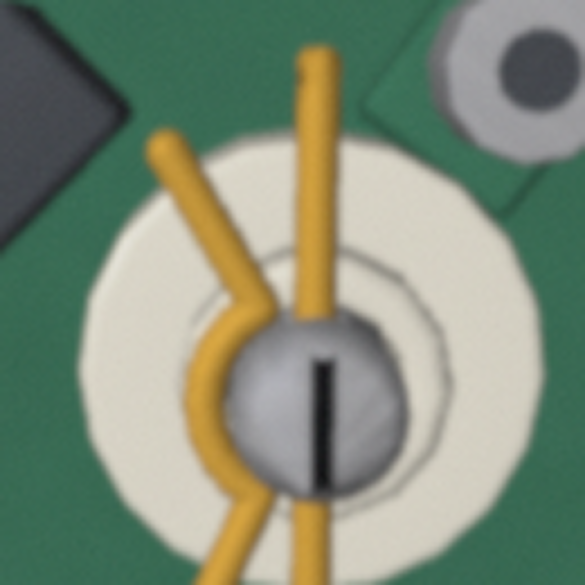

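```bash
python3 -c "
from rem import *
rem('pics/w14.npz',(322.5,358),(320.5,492),(272,304),(269,494),(317,48),4.5,200,80)"
```

```text
pin [43.12   9.875] bow ends [54.    4.76] [30.88  4.56] tip [82.76  9.58] rem from tip 0.8599999999999994 rem from bow 0.6800000000000068
```

```bash
python3 -m creep '{"xyz": [[0.5,0,0],[0,0,0]], "spin": [0,0]}'; python3 -m creep '{"xyz": [[0.3,0,0],[0,0,0],[0,0,0]], "spin": [0,0,0]}'
```

```text
time_s: 29.75
ee_pos: [0.5579, -0.0421, 0.0817]
eef_rot: [-3.142, 0.0, 0.69]
force: [0.3, 0.0, -0.6]
grip_width: 0.0232
time_s: 30.12
ee_pos: [0.5581, -0.0419, 0.0817]
eef_rot: [-3.142, -0.0, 0.69]
force: [0.4, -0.5, -0.3]
grip_width: 0.0233
```

No force on the tool and the bow is round the pin, so the clip is home. Releasing and withdrawing upwards.

```bash
python3 -m creep '{"xyz": [[0,0,0],[0,0,0],[0,0,0],[0,0,0]], "spin": [0,0,0,0]}' 44; python3 -m creep '{"xyz": [[0,0,-4],[0,0,-15],[0,0,-30],[0,0,-30],[0,0,-20]], "spin": [0,0,0,0,0]}'; python3 -m creep '{"xyz": [[0,0,0],[0,0,0]], "spin": [0,0]}'
python3 - <<'E'
from h import *
w=ctrl.camera_model('wrist');o=ctrl.get_obs();im=ctrl.camera('wrist');np.savez('pics/w15.npz',im=im,ee=o['ee_pos'],**{k:np.array(v) for k,v in w.items()})
save('w15',im[70:200,190:330],5); print(o['time_s'],o['ee_pos'],o['force'],o['moment'])
im=ctrl.camera('side'); save('s15',im[180:270,170:300],6)
E
```

```text
time_s: 30.62
ee_pos: [0.5581, -0.0419, 0.0818]
eef_rot: [3.142, -0.0, 0.69]
force: [-0.5, -0.3, -0.6]
grip_width: 0.044
time_s: 31.25
ee_pos: [0.5584, -0.0419, 0.1834]
eef_rot: [3.14, -0.002, 0.69]
force: [-0.9, -0.0, -0.3]
grip_width: 0.044
time_s: 31.5
ee_pos: [0.5578, -0.0418, 0.1802]
eef_rot: [-3.141, 0.001, 0.69]
force: [0.2, 0.3, 0.2]
grip_width: 0.0436
31.5 [ 0.55778012 -0.04184713  0.18022588] [0.15854055 0.25347086 0.15737106] [-0.02870365 -0.04372154  0.03220021]
```

View pics/w15.png

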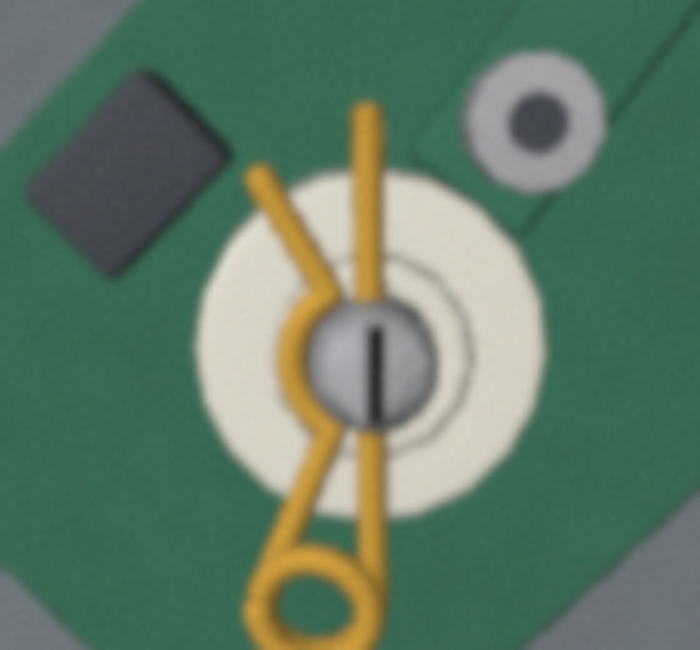

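View pics/s15.png

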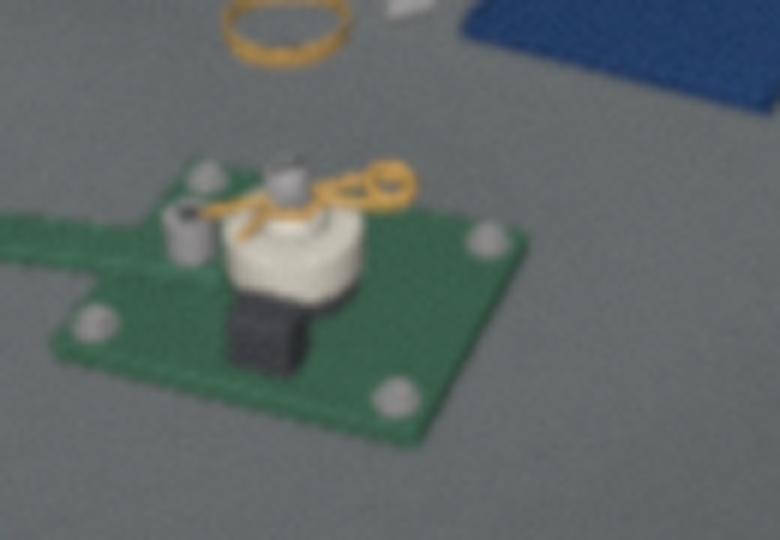

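```bash
sed 's/z=ee\[2\]-.021/z=.061/' rem.py > rem2.py; python3 -c "
from rem2 import *
rem('pics/w15.npz',(375.5,326),(374.5,423),(333,300),(332,431),(367,103),5,190,70)"
python3 - <<'E'
from h import *
im=ctrl.camera('top'); save('t15',im); print(ctrl.get_obs()['time_s'])
E
```

```text
pin [42.335 10.295] bow ends [52.06  3.99] [30.74  3.91] tip [82.49  9.16] rem from tip 0.34500000000000597 rem from bow 0.9350000000000023
31.65
```

View pics/t15.png

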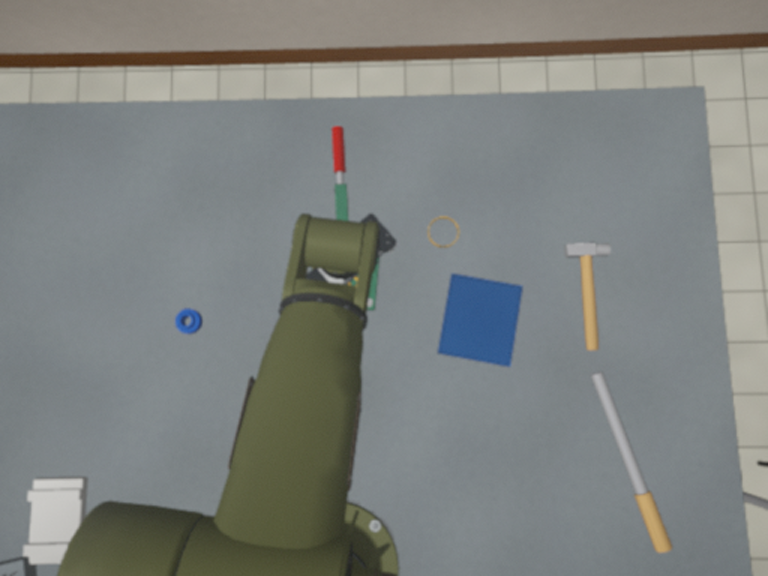

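The blue former, bangle and hammer are where they were: (188,321), (443,232) and (588,250) in the top picture. The clip is home within measuring error.

```bash
python3 -c "
from station import ctrl
print(ctrl.hand_in()); print(ctrl.get_obs()['time_s'])"
```

```text
the job is handed in; nothing more can be done
None
the job is handed in; nothing more can be done
```

The white former is on the king pin and fully down, the R-clip is home in the cross hole, and the job was handed in at about 32 s of the 72 s allowed.

- **Former:** I gripped it by the boss and lowered it over the pin. It met the hub at the expected height (TCP 0.0706 m, about 9 N when pressed). Side and wrist pictures show it seated.
- **Clip:** The slot gave the hole's direction as about 0.69 rad in world axes. The leg went in with almost no force, the push peaked at about 5 N along the leg, then came the pull as the bow sprang over. I stopped with zero force on the tool.
- **Last checks:** After release the wrist picture shows the bow round the pin. The clip measured 0.3 mm short of home from the tip and 0.9 mm from the bow. The two disagree slightly. They are about as good as the camera allows, and I took the zero force over the last 1 mm as the sign that it was home.
- **Bystanders:** The blue former, bangle and hammer did not move in the top picture, and the gripper is clear above, touching nothing.

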